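# Bring the bench fume hood into service

## Robot

A 6-joint arm with a two-finger parallel gripper is mounted at the origin on a cart in front of the work surface, level with it; the furniture and walls round the work are solid. World frame = base frame: x ahead of the robot, y to its left, z up, the work surface at z = 0. Lengths are in m, angles in degrees, forces in N, time in s.
With the tool pointing down it reaches from about 0.35 to 0.875 m from the base axis. Payload 4.2 kg.
Tool frame: the origin (TCP) lies midway between the tips of the shut fingers; the grasp point (between the pads) lies 19 mm behind it (hold_point_z is the z of the grasp point in the tool frame, in m); z points along the fingers, y is the direction in which the jaws open and shut (so a half turn about z gives the same grasp; the last joint's range is limited). The gripper opens to 87 mm and grips with 3 to 60 N. Pads are 19 mm wide; open, the fingers measure 117 mm over their backs; the gripper's body (75 mm by 190 mm) begins 51 mm behind the grasp point.
Start: joints at [-62.132, 22.042, 0.453, 0, -68.411, -14.817], TCP at [0.141, -0.609, 0.223] pointing down, gripper open.
Joint ranges: [-179.83, 179.83], [-69.29, 118.12], [-61.27, 80.66], [-181.25, 117.63], [-171.15, -9.14], [-177.46, 177.46]. Speed limits (degrees/s): [159.86, 159.86, 180, 180, 180, 180].

## Interface

Orientations are given as a 3x3 rotation matrix whose columns are the frame's x, y, z axes.
In Python, from station import * gives the robot as it stands. The module is installed in compiled form; this text tells all that it offers.
- The arm moves only by the tool jog_arm, never from a script. Its argument "moves" is a list of rows, each a list of 7 numbers: the closure, from -1 (fully open) to 1 (shut), then the shift along the tool's x, y, z in m, then the turn, a rotation vector about the tool's x, y, z in rad. In form: [[gripper, x, y, z, wx, wy, wz], ...]. A call has exactly 10 rows; each row is the pose to reach, as a shift and turn from the pose commanded when the call began, along the tool's axes at that moment; what a row does not reach only later rows make up. A row lasts 1/12 s, in which the tool goes at most 41.7 mm and 7.16 degrees, less where a joint would pass 70% of its speed; a pose out of reach is approached as far as the arm can. A call with a gripper value outside its range is refused whole. The fingers move at their own pace and stop on an object; the grip force is fixed at half the most. Time passes only in rows, so rows that repeat a pose let the fingers close, or fill a call up. It gives the time, the measured TCP pose, the force and the opening at its end, in the units of the state.
- sense(): the state, without advancing time (a new reading comes with each control period).
- capture(name): name is "scene" or "top"; returns a dict with "frame" (420x560x3 uint8, red, green, blue), "fov_y" (degrees; the focal length in pixels is half the picture's height over the tangent of half this angle, whatever the lens; pixels are square), "cx", "cy" (the principal point, pixels), "world_from_camera" (4x4, takes a point from camera to world coordinates). Camera axes: x right, y down, z forward; pixel columns grow to the right and rows downward; lengths in m; the calibration is good to about 2 mm. A picture is of the moment at which its call begins. There is no depth.
- finish_job(): hands the job in, once; it reports no verdict.
The state is a dict: "time_s": time; "joints": joint angles; "joint_velocities": joint speeds; "effort": joint torques, N m; "tcp_pos": TCP position; "ee_rot": TCP orientation; "wrist_force": force on the tool from outside, world axes, zero at the start; "moment": the same for the moment, N m; "gripper_width": opening from 0.0 (shut) to 1.0 (fully open).
Only numpy, scipy, OpenCV 4.12 (cv2) and the standard library are available. Lean on these libraries where they do the work, as an engineer would, in place of code of your own. Each camera call takes 0.05 s, during which the arm holds its last target.

## Task

Get the small fume hood ready for solvent work: first press the low, flat-topped start button on the starter box beside it (never the taller mushroom-headed stop), then push the sliding window up with your fingertips from beneath its lip until the lip stands level with the arrow pointer clamped on the left-hand rail, and leave it there. Do not grip the window, touch its glass, shift the pointer, or disturb the parts and tools standing about.

Things in the scene. Friction and masses are not known exactly. Their poses are not given: they have to be found in the camera images.
- hood: Fixed grey bench fume hood, 330 mm wide, 415 deep, 500 high with its filter box; belts over pulleys carry counterweights on its outer sides. The front leans back 0.7 rad from upright. Origin: on the bench, straight below the shut window's lower edge, which is 150 mm up; x into the hood, y to its left, z up. Base 50 mm high, from 92 mm before the origin. Side rails 22 mm wide, centred 144 mm left and right
- sash (a joint): How far the window has been pushed up along its slope, in m: 0 shut, 0.18 fully up. Moving by s carries it s*sin(0.7) towards hood x and s*cos(0.7) up. It is counterweighted: about 4 N along the slope moves it either way and it stays where it is left
- lip_nose (a point): Middle of the lip's rounded front edge (10 mm round bar, point on its axis). Axes: z up the slope, y to the hood's left, x square into the window (into the hood and down). Lip 250 mm wide, standing 45 mm out from the window. Window shut: 31 mm before and 183 mm above the hood's origin. Beneath it all is open down to the hood's floor (its front edge is 63 mm above the bench), so fingers reach under it even when shut
- sash_lip: The lip itself: a flat aluminium ledge 5 mm thick ending in the rounded nose; its underside is where one pushes. Origin: middle of the window's lower edge, 45 mm behind and 5 mm below the nose in the axes of point lip_nose
- lip_cowl: Sloping sheet cover above the lip, from just behind the nose up to about 45 mm higher on the window frame. Same origin and axes as the lip. Touching cowl and lip together counts as gripping
- glass_pane: Glass of the window, 232 mm wide, 122 mm high along the slope, beginning 24 mm above the window's lower edge; same origin and axes as the lip. Not to be touched
- pointer (a joint): Where the pointer is clamped along the slope, in m, on the scale of joint sash: the lip is level with the pointer when joint sash equals this. It must not be shifted
- pointer_tip (a point): Inner tip of the dark arrow plate (28 mm high) of the pointer (clamp block about 28 by 24 mm with a steel thumb-screw) on the hood's left rail, 4 mm beyond the left end of the lip nose when level with it. Axes as point lip_nose
- start_top (a point): Centre of the flat top of the start button, a cap 30 mm across standing 5 mm above the black collar (38 mm across). Its z axis points out of the starter's face, which is tipped 0.2 rad from level towards the robot side
- start (a joint): Travel of the start button, in m: 0 out, 0.006 fully in; springs back. About 1 N starts it, 4 N puts it fully in; it counts as pressed from 0.004
- stop_top (a point): Centre of the top of the stop button, a mushroom 40 mm across standing 18 mm above its collar, 68 mm from the start button. Not to be pressed
- stop (a joint): Travel of the stop button, in m: 0 out, 0.006 fully in
- starter: Fixed starter box of grey steel, 104 by 164 mm foot, 59 mm high at the back, 41 mm at the front; on the bench to the left or the right of the hood. Origin: centre of its foot; y towards the start button's side, x away from the robot
- dish: Round steel dish with bolts, 131 mm across, 30 mm high, loose on the bench on the other side of the hood from the starter. Bystander; origin at the centre of its underside
- holder_a: Steel valve holder, 22 mm across, 50 mm high, standing loose in the hood. Bystander; origin under its centre
- holder_b: A like valve holder, 50 mm high, standing loose in the hood. Bystander; origin under its centre
- coil_spring: Coil spring, 21 mm across, 40 mm high, standing loose in the hood. Bystander; origin under its centre
- oil_can: Small oil can with bent spout, 192 mm high, right of the hood. Bystander; origin under its centre
- grease_tin: Grease tin, 64 mm across, 62 mm high, right of the hood. Bystander; origin under its centre
- wash_brush: Flat brush, 166 mm long, lying at the left. Bystander; origin under its centre
- pliers: Pliers, 183 mm long, lying at the left. Bystander; origin under its centre
- plunger: Pump plunger, 71 mm long, 11 mm thick, lying on the bench before the hood. Bystander; origin under its centre
- spanner: Combination spanner, 186 mm long, 8 mm thick, lying on the bench before the hood. Bystander; origin under its centre

How it is judged:
By the outcome, as a careful person would: the job done as asked, in the order asked, and still so for the second after the job is handed in, with the robot touching nothing.
It also fails if it takes over 54 s, if anything falls off the work surface, if the arm or the gripper's body presses on something with over 40 N, if the wrist force passes 120 N, or if a joint passes its speed limit or range.

## Working session

There is one attempt and no reset: what is moved stays moved. The work goes in short steps, Python scripts to look and compute and a tool call to move; the robot and the scene stay as the last step left them, time stands still between calls to the robot, and variables do not carry over. Pictures are saved under pics/ and viewed, and the job is handed in when it is done.

Besides the shell and the picture viewer there is one more tool, called after "Request:" as name(argument=value, ...) on one line, values as JSON. jog_arm: Moves the arm, as the interface text tells. Its arguments: {"type":"object","properties":{"moves":{"type":"array"}},"required":["moves"]}

```bash
mkdir -p pics
python3 - <<'E'
from station import *
import cv2,numpy as np,pickle
s=sense();print({k:np.round(v,3).tolist() for k,v in s.items()})
for n in("scene","top"):
    c=capture(n);pickle.dump(c,open(n+"0.pkl","wb"));cv2.imwrite(f"pics/{n}0.png",c["frame"][:,:,::-1])
    print(n,c["fov_y"],c["cx"],c["cy"],np.round(c["world_from_camera"],3).tolist())
E
```

```text
{'time_s': 0.0, 'joints': [-62.13, 22.09, 0.384, -0.029, -68.41, -14.817], 'joint_velocities': [-0.141, -0.096, 0.01, 0.013, -0.022, 0.057], 'effort': [0.001, -39.067, 18.74, 4.22, 0.011, -0.0], 'tcp_pos': [0.141, -0.608, 0.221], 'ee_rot': [[-0.974, -0.226, -0.001], [-0.226, 0.974, 0.002], [0.0, 0.002, -1.0]], 'wrist_force': [0.472, -0.334, 0.77], 'moment': [0.019, 0.002, -0.006], 'gripper_width': 1.0}
scene 50.91388377597163 275.81484730916947 212.004067587279 [[0.492, -0.61, 0.62, -0.367], [-0.87, -0.345, 0.351, -0.573], [0.0, -0.713, -0.701, 1.219], [0.0, 0.0, 0.0, 1.0]]
top 47.08808485303851 278.51093026596016 218.57360958073534 [[-0.013, -0.991, 0.131, 0.382], [-1.0, 0.014, 0.006, -0.021], [-0.008, -0.131, -0.991, 1.557], [0.0, 0.0, 0.0, 1.0]]
```

View pics/scene0.png

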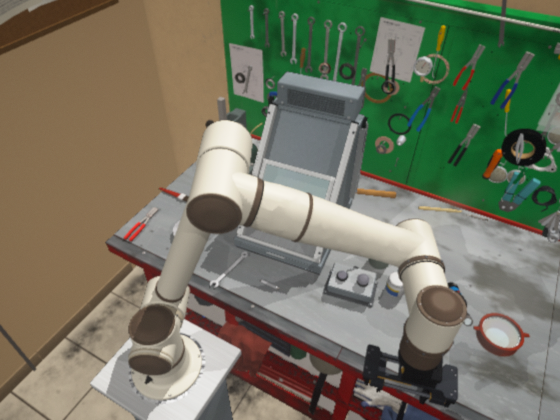

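View pics/top0.png

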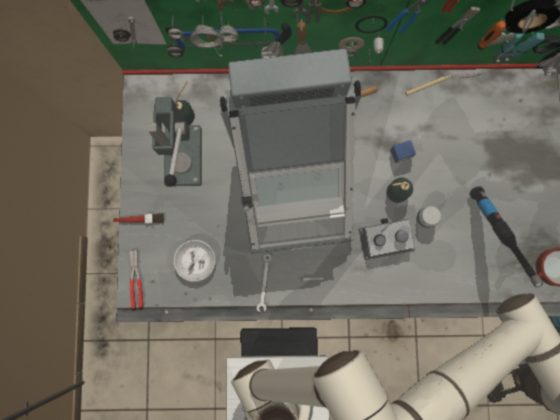

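The starter (about 387,238 in top) stands right of the hood, the dish is on the left, and the pointer clamp is at about (248,202). I'll zoom in.

Run:
```python
import cv2
t=cv2.imread("pics/top0.png");s=cv2.imread("pics/scene0.png")
cv2.imwrite("pics/t_hood.png",cv2.resize(t[150:290,225:365],None,fx=4.2,fy=4.2,interpolation=cv2.INTER_CUBIC))
cv2.imwrite("pics/t_start.png",cv2.resize(t[195:285,345:455],None,fx=6,fy=6,interpolation=cv2.INTER_CUBIC))
cv2.imwrite("pics/s_start.png",cv2.resize(s[240:310,310:410],None,fx=8,fy=8,interpolation=cv2.INTER_CUBIC))
cv2.imwrite("pics/s_hood.png",cv2.resize(s[110:290,220:370],None,fx=3.3,fy=3.3,interpolation=cv2.INTER_CUBIC))
```

```text
(no output)
```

View pics/t_hood.png

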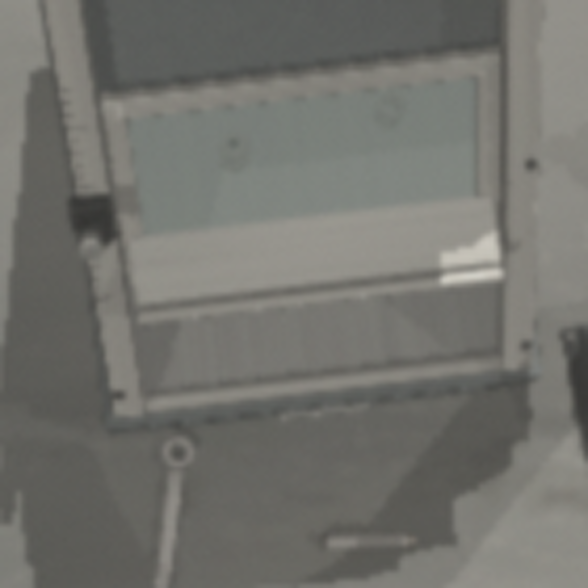

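View pics/t_start.png

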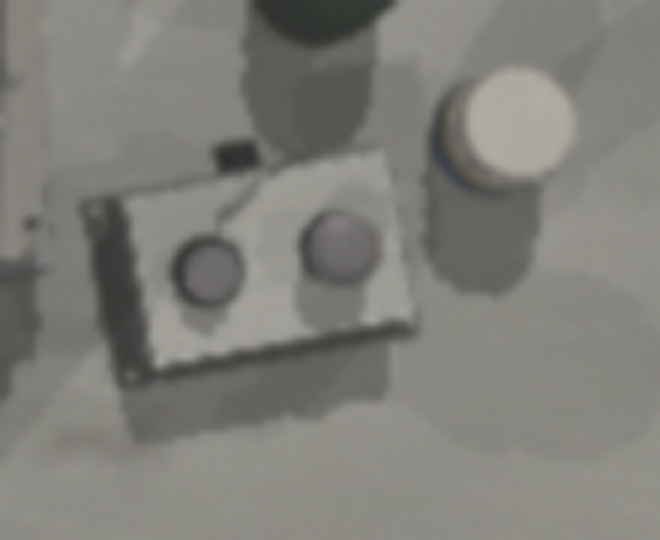

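View pics/s_start.png

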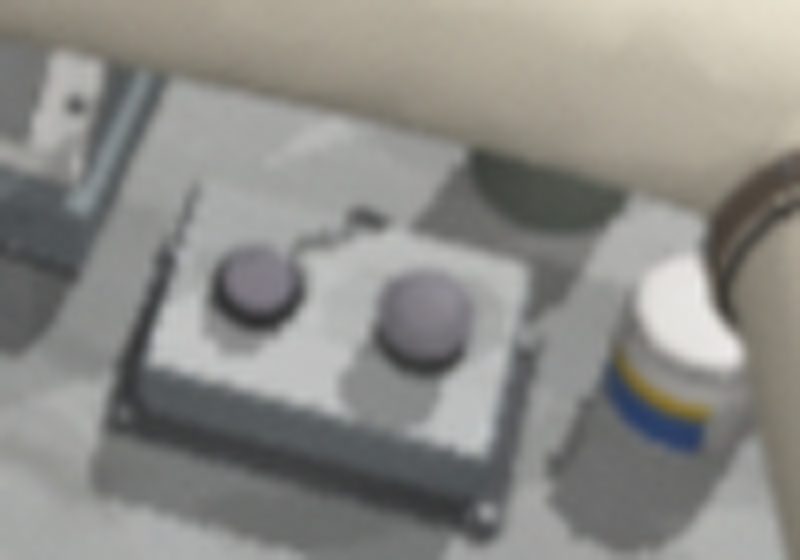

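View pics/s_hood.png

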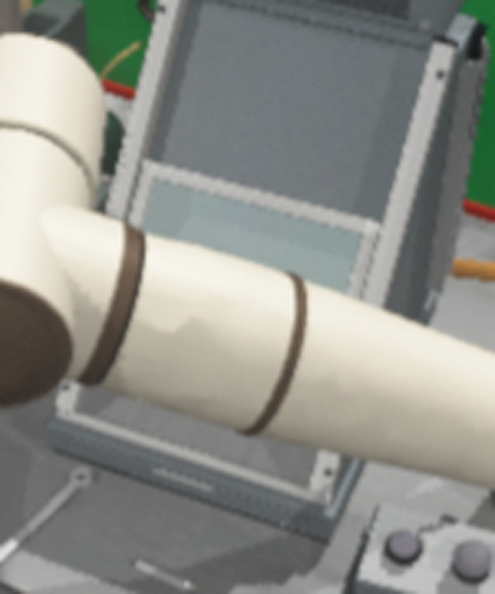

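```bash
cat > h.py <<'E'
import numpy as np,pickle,cv2
def ray(c,u,v):
    f=210/np.tan(np.radians(c["fov_y"]/2));M=c["world_from_camera"]
    d=M[:3,:3]@np.array([(u-c["cx"])/f,(v-c["cy"])/f,1]);return M[:3,3],d/np.linalg.norm(d)
def onz(c,u,v,z):
    o,d=ray(c,u,v);return o+d*(z-o[2])/d[2]
def tri(rs):
    A=np.zeros((3,3));b=np.zeros(3)
    for o,d in rs:
        P=np.eye(3)-np.outer(d,d);A+=P;b+=P@o
    p=np.linalg.solve(A,b);return p,[np.linalg.norm((np.eye(3)-np.outer(d,d))@(p-o)) for o,d in rs]
def proj(c,p):
    f=210/np.tan(np.radians(c["fov_y"]/2));M=c["world_from_camera"]
    q=M[:3,:3].T@(np.asarray(p)-M[:3,3]);return np.array([c["cx"]+f*q[0]/q[2],c["cy"]+f*q[1]/q[2]])
def load(n): return pickle.load(open(n+".pkl","rb"))
E
python3 - <<'E'
from h import *
t=load("top0");s=load("scene0")
z=lambda x,y,x0,y0,k:(x0+(x+.5)/k-.5,y0+(y+.5)/k-.5)
for n,a,b in(("start",(209,271),(259,281)),("stop",(341,246),(425,311))):
    ta=z(*a,345,195,6);sb=z(*b,310,240,8);print(n,ta,sb,tri([ray(t,*ta),ray(s,*sb)]),onz(t,*ta,.062))
H=lambda x,y:z(x,y,225,150,4.2)
L=onz(t,*H(112,418),.05);R=onz(t,*H(530,374),.05);print("basefront top corners",L,R,np.linalg.norm(R-L))
u=(L-R)[:2];print("yaw",np.degrees(np.arctan2(-u[0],u[1])))
E
```

```text
start (379.4166666666667, 239.75) (341.9375, 274.6875) (array([ 0.50955956, -0.32485121,  0.06003596]), [np.float64(0.0010578355654493696), np.float64(0.0010578355654493313)]) [ 0.50882946 -0.32352903  0.062     ]
stop (401.4166666666667, 235.58333333333334) (362.6875, 278.4375) (array([ 0.52063728, -0.39120131,  0.07045705]), [np.float64(0.0011193209890671134), np.float64(0.001119320989067067)]) [ 0.5208415  -0.39230355  0.062     ]
basefront top corners [0.48605923 0.0754435  0.05      ] [ 0.51451742 -0.23664501  0.05      ] 0.3133833189203804
yaw 5.210179756316097
```

Run:
```python
from h import *
from scipy.spatial.transform import Rotation as Ro
t=load("top0")
for zz in(0.,.1,.19):print(zz,onz(t,400,189,zz),onz(t,407,186,zz), onz(t,400,201,zz))
R=np.array([[-0.974,-0.226,-0.001],[-0.226,0.974,0.002],[0,0.002,-1.0]])
R0=Ro.from_matrix(R);yw=np.radians(9.5)
n=np.array([-np.sin(.2)*np.cos(yw),-np.sin(.2)*np.sin(yw),np.cos(.2)])
zt=-n;yt=np.array([-np.sin(yw),np.cos(yw),0]);xt=np.cross(yt,zt)
Rt=Ro.from_matrix(np.c_[xt,yt,zt]);print(Rt.as_matrix().round(3),(R0.inv()*Rt).as_rotvec().round(4))
p0=np.array([.141,-.609,.223]);st=np.array([.5095,-.325,.061])
for h in(.09,.03,0,-.006):
    p=st+n*h;print(h,p.round(4),(R0.inv().apply(p-p0)).round(4))
```

```text
0.0 [ 0.67990077 -0.41025752  0.        ] [ 0.68955815 -0.43363522  0.        ] [ 0.64005192 -0.40840691  0.        ]
0.1 [ 0.66076242 -0.38523484  0.1       ] [ 0.66979946 -0.40711089  0.1       ] [ 0.62347325 -0.38350311  0.1       ]
0.19 [ 0.64353791 -0.36271443  0.19      ] [ 0.65201665 -0.38323898  0.19      ] [ 0.60855246 -0.36108968  0.19      ]
[[-0.967 -0.165  0.196]
 [-0.162  0.986  0.033]
 [-0.199 -0.    -0.98 ]] [ 0.0083 -0.2003  0.0618]
0.09 [ 0.4919 -0.328   0.1492] [-0.4053  0.1943  0.0741]
0.03 [ 0.5036 -0.326   0.0904] [-0.4172  0.1935  0.1329]
0 [ 0.5095 -0.325   0.061 ] [-0.4232  0.193   0.1623]
-0.006 [ 0.5107 -0.3248  0.0551] [-0.4244  0.1929  0.1682]
```

Request:
jog_arm(moves=[[1,-0.405,0.194,0.03,0,0,0],[1,-0.405,0.194,0.03,0,0,0],[1,-0.405,0.194,0.03,0,0,0],[1,-0.405,0.194,0.03,0,0,0],[1,-0.405,0.194,0.03,0,0,0],[1,-0.405,0.194,0.03,0,0,0],[1,-0.405,0.194,0.03,0,0,0],[1,-0.405,0.194,0.03,0,0,0],[1,-0.405,0.194,0.03,0,0,0],[1,-0.405,0.194,0.03,0,0,0]])

```text
time_s: 0.93
tcp_pos: [0.467, -0.3474, 0.1944]
ee_rot: [[-0.974, -0.226, -0.001], [-0.226, 0.974, 0.0], [0.0, 0.0, -1.0]]
wrist_force: [-0.1, -0.8, -0.4]
gripper_width: 0.322
```

Request:
jog_arm(moves=[[1,0,0,0,0.008,-0.2,0.062],[1,0,0,0,0.008,-0.2,0.062],[1,0,0,0,0.008,-0.2,0.062],[1,0,0,0,0.008,-0.2,0.062],[1,0,0,0,0.008,-0.2,0.062],[1,0,0,0,0.008,-0.2,0.062],[1,0,0,0,0.008,-0.2,0.062],[1,0,0,0,0.008,-0.2,0.062],[1,0,0,0,0.008,-0.2,0.062],[1,0,0,0,0.008,-0.2,0.062]])

```text
time_s: 1.77
tcp_pos: [0.4659, -0.3493, 0.1947]
ee_rot: [[-0.967, -0.165, 0.196], [-0.162, 0.986, 0.031], [-0.198, -0.002, -0.98]]
wrist_force: [-0.2, -0.4, -0.6]
gripper_width: 0.006
```

```bash
cat >> h.py <<'E'
def snap(tag,names=("scene","top")):
    from station import capture
    for n in names:
        c=capture(n);pickle.dump(c,open(n+tag+".pkl","wb"));cv2.imwrite(f"pics/{n}{tag}.png",c["frame"][:,:,::-1])
def S():
    from station import sense
    s=sense();print(s["time_s"],np.round(s["tcp_pos"],4),"F",np.round(s["wrist_force"],1),"w",round(float(s["gripper_width"]),3));return np.array(s["tcp_pos"]),np.array(s["ee_rot"])
E
python3 - <<'E'
from h import *
p,R=S();print(R.round(3))
n=-np.array([.196,.033,-.98]);st=np.array([.5095,-.325,.061])
for h in(.03,.008,0,-.006):print(h,(R.T@(st+n*h-p)).round(4))
snap("1");t=cv2.imread("pics/top1.png");s=cv2.imread("pics/scene1.png")
cv2.imwrite("pics/t1c.png",cv2.resize(t[190:290,225:425],None,fx=4,fy=4,interpolation=2));cv2.imwrite("pics/s1c.png",cv2.resize(s[150:310,220:400],None,fx=3.5,fy=3.5,interpolation=2))
E
```

```text
1.7667 [ 0.4659 -0.3493  0.1947] F [-0.2 -0.4 -0.6] w 0.006
[[-0.967 -0.165  0.196]
 [-0.162  0.986  0.031]
 [-0.198 -0.002 -0.98 ]]
0.03 [-0.0195  0.017   0.1103]
0.008 [-0.0195  0.017   0.1323]
0 [-0.0195  0.017   0.1403]
-0.006 [-0.0195  0.017   0.1463]
```

View pics/s1c.png

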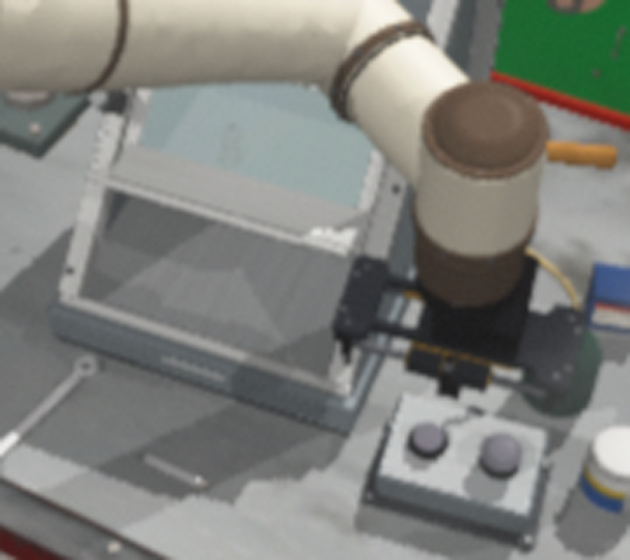

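View pics/top1.png

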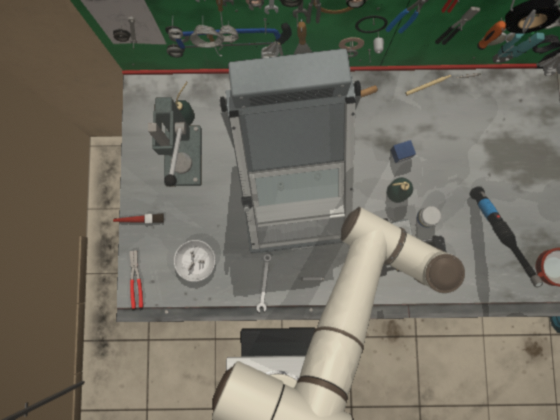

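The scene shows the gripper up and behind the starter, with the way down to the start button (430,438 in the crop) clear. I'll move down over it.

Request:
jog_arm(moves=[[1,-0.0195,0.017,0.03,0,0,0],[1,-0.0195,0.017,0.06,0,0,0],[1,-0.0195,0.017,0.09,0,0,0],[1,-0.0195,0.017,0.11,0,0,0],[1,-0.0195,0.017,0.12,0,0,0],[1,-0.0195,0.017,0.125,0,0,0],[1,-0.0195,0.017,0.13,0,0,0],[1,-0.0195,0.017,0.13,0,0,0],[1,-0.0195,0.017,0.13,0,0,0],[1,-0.0195,0.017,0.13,0,0,0]])

```text
time_s: 2.7
tcp_pos: [0.508, -0.3257, 0.0726]
ee_rot: [[-0.966, -0.165, 0.199], [-0.162, 0.986, 0.03], [-0.201, -0.003, -0.98]]
wrist_force: [1.3, 0.2, 0.1]
gripper_width: 0.005
```

Run:
```python
from h import *
p,R=S();n=-R[:,2];st=np.array([.5095,-.325,.061])
for h in(0,-.006):print(h,(R.T@(st+n*h-p)).round(4))
snap("2",("scene",));s=cv2.imread("pics/scene2.png")
cv2.imwrite("pics/s2c.png",cv2.resize(s[220:310,300:400],None,fx=6,fy=6,interpolation=2))
```

```text
2.7 [ 0.508  -0.3257  0.0726] F [1.3 0.2 0.1] w 0.005
0 [0.0008 0.0005 0.0117]
-0.006 [0.0008 0.0005 0.0177]
```

View pics/s2c.png

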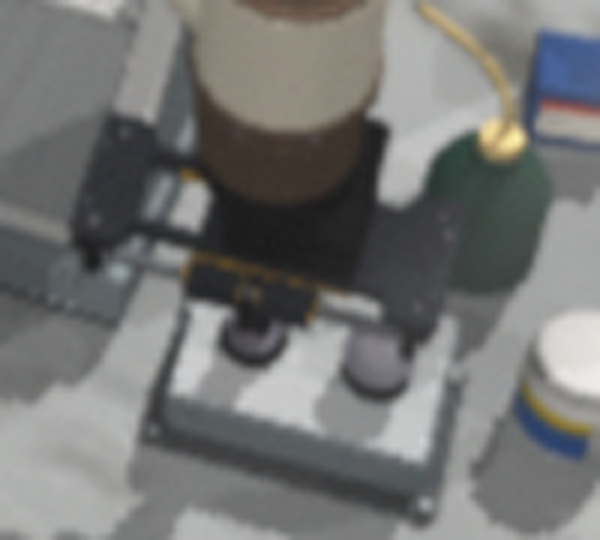

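The fingertips hang right over the start button (about 253,340). The gripper body is clear of the stop.

Request:
jog_arm(moves=[[1,0,0,0.004,0,0,0],[1,0,0,0.008,0,0,0],[1,0,0,0.011,0,0,0],[1,0,0,0.013,0,0,0],[1,0,0,0.015,0,0,0],[1,0,0,0.016,0,0,0],[1,0,0,0.017,0,0,0],[1,0,0,0.018,0,0,0],[1,0,0,0.018,0,0,0],[1,0,0,0.018,0,0,0]])

```text
time_s: 3.58
tcp_pos: [0.5106, -0.3252, 0.0598]
ee_rot: [[-0.966, -0.167, 0.198], [-0.165, 0.986, 0.03], [-0.2, -0.004, -0.98]]
wrist_force: [-13.8, 6.0, 34.1]
gripper_width: 0.0
```

Run:
```python
from h import *
snap("3",("scene",));s=cv2.imread("pics/scene3.png")
cv2.imwrite("pics/s3c.png",cv2.resize(s[220:310,300:400],None,fx=6,fy=6,interpolation=2));S()
```

```text
3.6333 [ 0.5107 -0.3252  0.0598] F [-13.5   7.1  34.5] w 0.002
```

View pics/s3c.png

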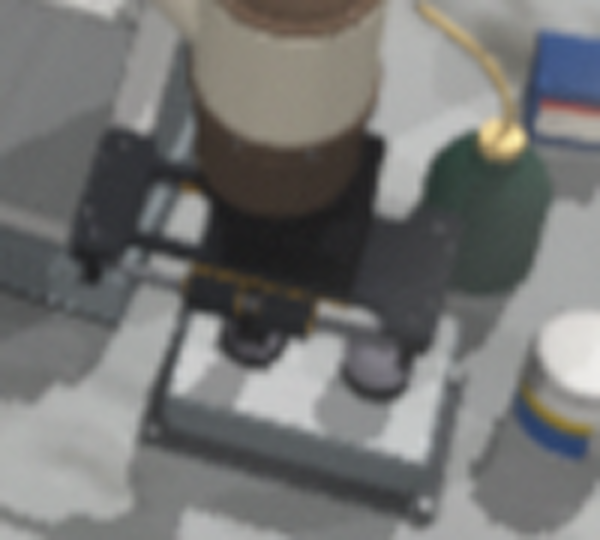

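Request:
jog_arm(moves=[[1,0,0,-0.01,0,0,0],[1,0,0,-0.03,0,0,0],[1,0,0,-0.06,0,0,0],[1,0,0,-0.09,0,0,0],[1,0,0,-0.11,0,0,0],[1,0,0,-0.12,0,0,0],[1,0,0,-0.12,0,0,0],[1,0,0,-0.12,0,0,0],[1,0,0,-0.12,0,0,0],[1,0,0,-0.12,0,0,0]])

```text
time_s: 4.47
tcp_pos: [0.4867, -0.3279, 0.169]
ee_rot: [[-0.967, -0.165, 0.193], [-0.161, 0.986, 0.033], [-0.196, 0.001, -0.981]]
wrist_force: [-0.3, -0.3, -0.6]
gripper_width: 0.008
```

Run:
```python
from h import *
s=cv2.imread("pics/scene3.png")
cv2.imwrite("pics/s3h.png",cv2.resize(s[110:290,215:345],None,fx=3.3*1.0,fy=3.3,interpolation=2));S()
snap("4");s=cv2.imread("pics/scene4.png")
cv2.imwrite("pics/s4c.png",cv2.resize(s[220:310,300:400],None,fx=6,fy=6,interpolation=2));S()
```

```text
4.4667 [ 0.4867 -0.3279  0.169 ] F [-0.3 -0.3 -0.6] w 0.008
4.5667 [ 0.487  -0.3281  0.1695] F [-0.2  0.3 -0.6] w 0.002
```

View pics/s3h.png

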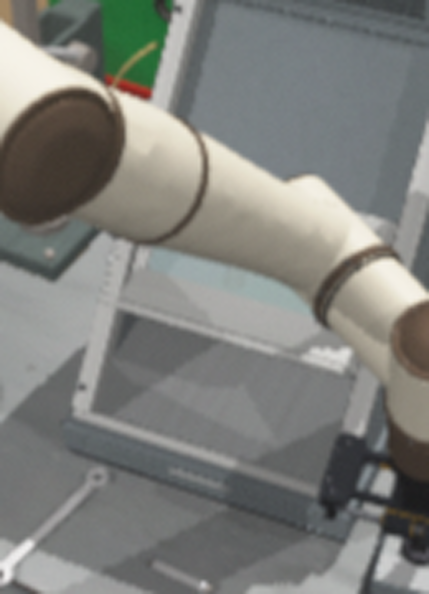

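View pics/s4c.png

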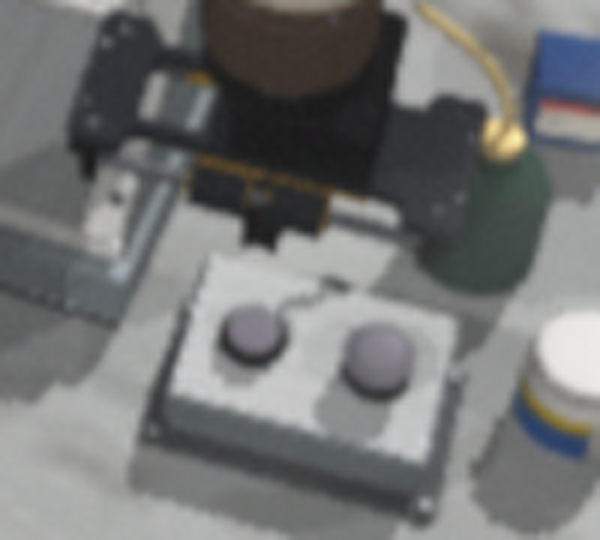

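Run:
```python
from h import *
t=cv2.imread("pics/top0.png");s=cv2.imread("pics/scene1.png")
def z(im,x0,x1,y0,y1,k,fn):
    c=cv2.resize(im[y0:y1,x0:x1],None,fx=k,fy=k,interpolation=cv2.INTER_NEAREST)
    c=cv2.convertScaleAbs(c,alpha=1.6)
    for x in range(x0,x1,5):cv2.putText(c,str(x),((x-x0)*k,10),0,.35,(0,255,255),1)
    for y in range(y0,y1,5):cv2.putText(c,str(y),(0,(y-y0)*k+k//2+4),0,.35,(0,255,255),1)
    cv2.imwrite("pics/"+fn,c)
z(t,234,284,188,233,14,"a.png");z(t,320,360,205,245,14,"b.png")
z(s,230,280,165,210,14,"c.png");z(s,295,345,205,250,14,"d.png")
```

```text
(no output)
```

View pics/a.png

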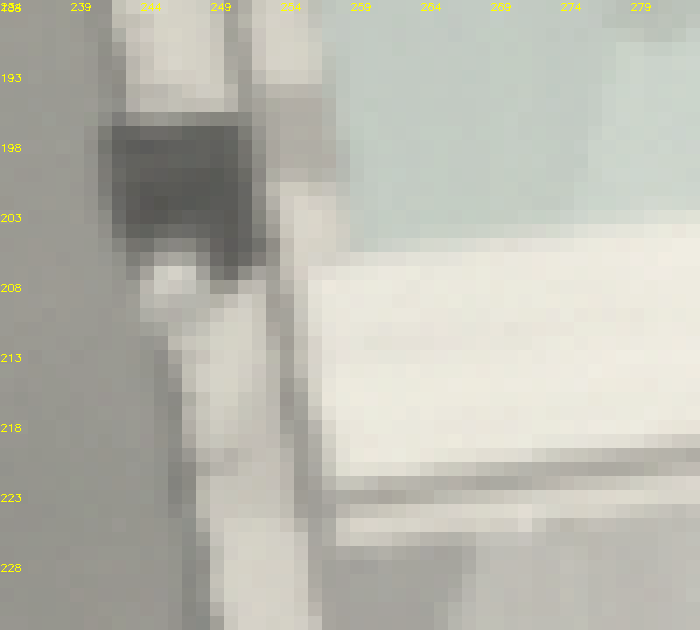

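View pics/b.png

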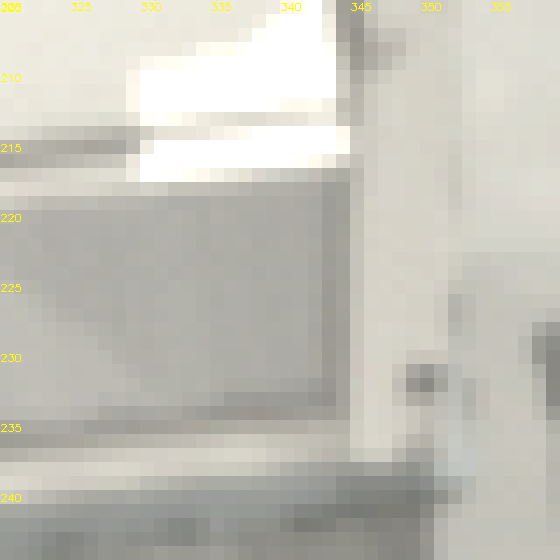

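View pics/c.png

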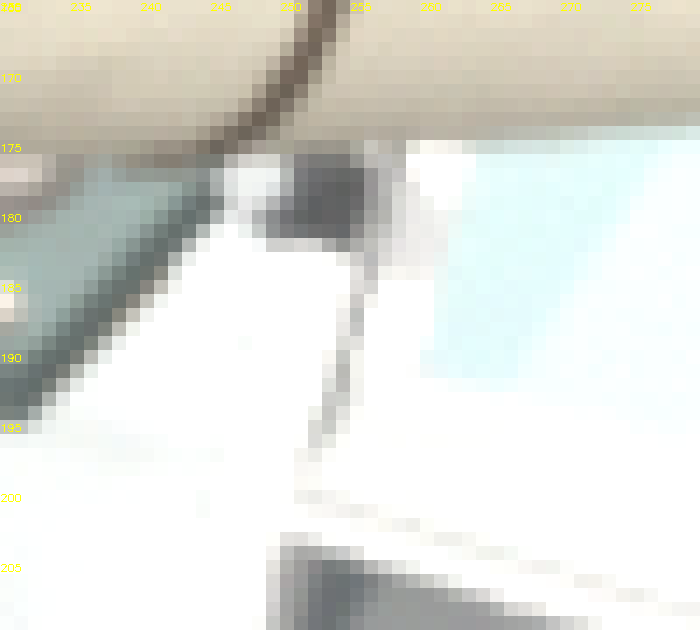

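View pics/d.png

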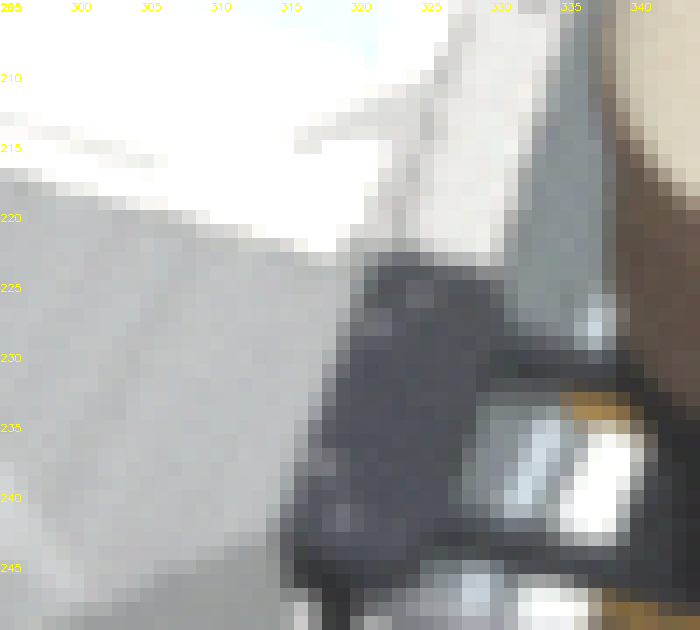

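Run:
```python
from h import *
t=load("top0");s=load("scene1")
L,eL=tri([ray(t,257.7,224.6),ray(s,251.0,201.5)]);R,eR=tri([ray(t,343.6,215.2),ray(s,319.6,220.2)])
print(L,eL,R,eR,np.linalg.norm(L-R))
u=L-R;u[2]=0;u/=np.linalg.norm(u);print("yaw",np.degrees(np.arctan2(-u[0],u[1])))
# model fit: unknown ox,oy,yaw,s ; residual px: nose ends (both), base front corners top z=.05 halfwidth .155?
from scipy.optimize import least_squares
def pt(q,x,y,z):
    c,sn=np.cos(q[2]),np.sin(q[2]);return np.array([q[0]+c*x-sn*y,q[1]+sn*x+c*y,z])
def nose(q,y):return pt(q,-.031+q[3]*np.sin(.7),y,.183+q[3]*np.cos(.7))
def res(q):
    r=[]
    for c,pts in((t,[(.125,257.7,224.6),(-.125,343.6,215.2)]),(s,[(.125,251,201.5),(-.125,319.6,220.2)])):
        for y,a,b in pts:r+=list(proj(c,nose(q,y))-[a,b])
    return r
f=least_squares(res,[.6,-.08,.09,.01]);print(f.x.round(4),np.round(f.fun,2))
q=f.x
for y in(.165,-.165,.155,-.155):print(y,proj(t,pt(q,-.092,y,.05)),proj(s,pt(q,-.092,y,.05)))
# pointer tip at sash value p: y=.129
for p in np.arange(.03,.13,.01):
    qq=q.copy();qq[3]=p;print(round(p,3),proj(t,nose(qq,.129)).round(1),proj(s,nose(qq,.129)).round(1))
```

```text
[0.54849295 0.04565324 0.18542816] [np.float64(0.0028653288934328376), np.float64(0.0028653288934326012)] [ 0.57107384 -0.20082827  0.19724651] [np.float64(0.0041480208314086916), np.float64(0.004148020831408622)] 0.2477956984663221
yaw 5.234422037237718
[ 0.5844 -0.0748  0.1064  0.0098] [ 0.31 -0.15  1.22 -1.22 -1.48 -0.8  -0.87  1.34]
0.165 [250.02266913 252.55640702] [232.81867924 238.30752573]
-0.165 [354.69702118 239.89268581] [320.44654877 267.3965498 ]
0.155 [253.1997415  252.17203819] [235.32076646 239.13812079]
-0.155 [351.53018542 240.2758162 ] [317.62877409 266.46115885]
0.03 [255.8 219.4] [249.9 194.7]
0.04 [255.4 216.8] [250.7 191.9]
0.05 [255.  214.2] [251.4 189. ]
0.06 [254.6 211.5] [252.1 186.2]
0.07 [254.1 208.9] [252.9 183.3]
0.08 [253.7 206.1] [253.6 180.5]
0.09 [253.3 203.4] [254.3 177.7]
0.1 [252.9 200.6] [255.1 174.8]
0.11 [252.4 197.8] [255.8 171.9]
0.12 [252. 195.] [256.6 169.1]
```

```bash
cat >> h.py <<'E'
from scipy.spatial.transform import Rotation as Ro
YAW=.098
HX=np.array([np.cos(YAW),np.sin(YAW),0]);HY=np.array([-np.sin(YAW),np.cos(YAW),0]);UZ=np.array([0,0,1.])
XL=np.cos(.7)*HX-np.sin(.7)*UZ;ZL=np.sin(.7)*HX+np.cos(.7)*UZ
def toolR(below):
    b=np.radians(below);z=np.cos(b)*HX-np.sin(b)*UZ;return np.c_[np.cross(HY,z),HY,z]
def cmd(p,R,tp,tR):
    print((R.T@(tp-p)).round(4),Ro.from_matrix(R.T@tR).as_rotvec().round(4))
E
python3 - <<'E'
from h import *
p,R=S();cmd(p,R,np.array([.45,-.10,.26]),toolR(32))
E
```

```text
4.5667 [ 0.487  -0.3281  0.1695] F [-0.2  0.3 -0.6] w 0.002
[-0.0188  0.231  -0.0886] [ 0.0394 -0.8143  0.0571]
```

Request:
jog_arm(moves=[[1,-0.005,0.03,-0.03,0,0,0],[1,-0.01,0.06,-0.06,0.004,-0.08,0.006],[1,-0.019,0.09,-0.08,0.008,-0.16,0.011],[1,-0.019,0.12,-0.089,0.012,-0.25,0.017],[1,-0.019,0.15,-0.089,0.017,-0.35,0.024],[1,-0.019,0.18,-0.089,0.022,-0.45,0.032],[1,-0.019,0.21,-0.089,0.027,-0.55,0.039],[1,-0.019,0.231,-0.089,0.032,-0.65,0.046],[1,-0.019,0.231,-0.089,0.036,-0.75,0.053],[1,-0.019,0.231,-0.089,0.039,-0.814,0.057]])

```text
time_s: 5.4
tcp_pos: [0.4407, -0.1109, 0.2527]
ee_rot: [[-0.615, -0.115, 0.78], [-0.067, 0.993, 0.094], [-0.786, 0.006, -0.619]]
wrist_force: [0.0, -1.2, 0.7]
gripper_width: 0.003
```

Run:
```python
from h import *
from station import sense
p,R=S();print(R.round(3),np.round(sense()["joints"],1))
cmd(p,R,np.array([.45,-.10,.26]),toolR(32))
snap("5")
```

```text
5.4 [ 0.4407 -0.1109  0.2527] F [ 0.  -1.2  0.7] w 0.003
[[-0.615 -0.115  0.78 ]
 [-0.067  0.993  0.094]
 [-0.786  0.006 -0.619]] [  1.  -13.8 -42.9 -26.4 -10.4 -60.8]
[-0.0121  0.0098  0.0037] [ 0.0173 -0.1085  0.0051]
```

View pics/scene5.png

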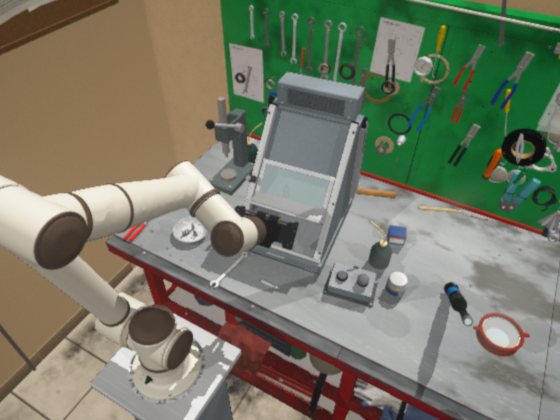

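View pics/top5.png

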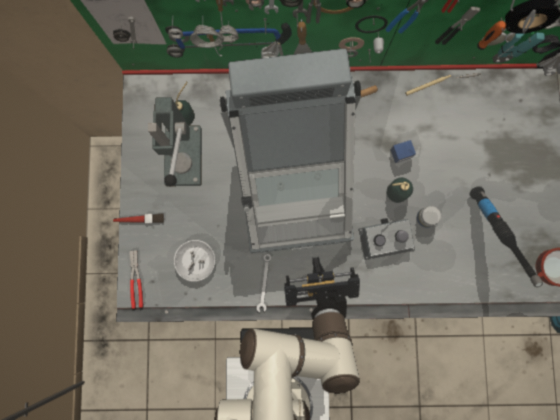

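The hood is unobstructed in top: lip nose at row ~224→215, pointer at (249,202). Joint 5 is near its limit, so I'll use a slightly steeper tool (about 46° below level).

Run:
```python
from h import *
p,R=S()
nose=np.array([.5597,-.0776,.1905]) # midpoint of triangulated ends
nose=nose-HY*.012
print("nose now lipframe of tcp",[(p-nose)@a for a in(XL,HY,ZL)])
T=toolR(46)
for x,z in((-.05,-.04),(.018,-.04)):
    tp=nose+XL*x+ZL*z;print(tp);cmd(p,R,tp,T)
```

```text
5.5 [ 0.4434 -0.1133  0.2554] F [ 1.1 -0.2  0.3] w 0.008
nose now lipframe of tcp [np.float64(-0.13301492338076576), np.float64(-0.012098122179982315), np.float64(-0.02720810711669209)]
[ 0.49717044 -0.09580545  0.1921172 ]
[0.0158 0.011  0.0826] [ 0.0128  0.139  -0.0002]
[ 0.54893016 -0.09071669  0.14831039]
[0.0182 0.0102 0.1506] [ 0.0128  0.139  -0.0002]
```

Request:
jog_arm(moves=[[1,0.002,0.002,0.01,0.002,0.03,0],[1,0.004,0.004,0.02,0.004,0.06,0],[1,0.006,0.006,0.03,0.008,0.09,0],[1,0.009,0.008,0.045,0.013,0.12,0],[1,0.012,0.011,0.06,0.013,0.139,0],[1,0.015,0.011,0.075,0.013,0.139,0],[1,0.016,0.011,0.08,0.013,0.139,0],[1,0.016,0.011,0.08,0.013,0.139,0],[1,0.016,0.011,0.08,0.013,0.139,0],[1,0.016,0.011,0.08,0.013,0.139,0]])

```text
time_s: 6.33
tcp_pos: [0.4961, -0.1081, 0.1935]
ee_rot: [[-0.714, -0.116, 0.691], [-0.074, 0.993, 0.09], [-0.696, 0.013, -0.718]]
wrist_force: [0.3, 0.3, 0.3]
gripper_width: 0.009
```

Run:
```python
from h import *
from station import sense
p,R=S();print(R.round(3),np.round(sense()["joints"],1))
nose=np.array([.5597,-.0776,.1905])-HY*.012
print("tcp in lip",[round((p-nose)@a,4) for a in(XL,HY,ZL)])
T=toolR(46)
for x,z in((-.05,-.04),(.018,-.04)):
    tp=nose+XL*x+ZL*z;cmd(p,R,tp,T)
snap("6")
s=cv2.imread("pics/scene6.png");cv2.imwrite("pics/s6c.png",cv2.resize(s[140:290,200:350],None,fx=4,fy=4,interpolation=2))
```

```text
6.3333 [ 0.4961 -0.1081  0.1935] F [0.3 0.3 0.3] w 0.009
[[-0.714 -0.116  0.691]
 [-0.074  0.993  0.09 ]
 [-0.696  0.013 -0.718]] [  1.8  -1.2 -38.9 -25.3  -9.2 -62. ]
tcp in lip [np.float64(-0.0527), np.float64(-0.0122), np.float64(-0.0404)]
[-0.0007  0.0121  0.0029] [0.0218 0.0024 0.0042]
[-0.0075  0.0106  0.0705] [0.0218 0.0024 0.0042]
```

View pics/s6c.png

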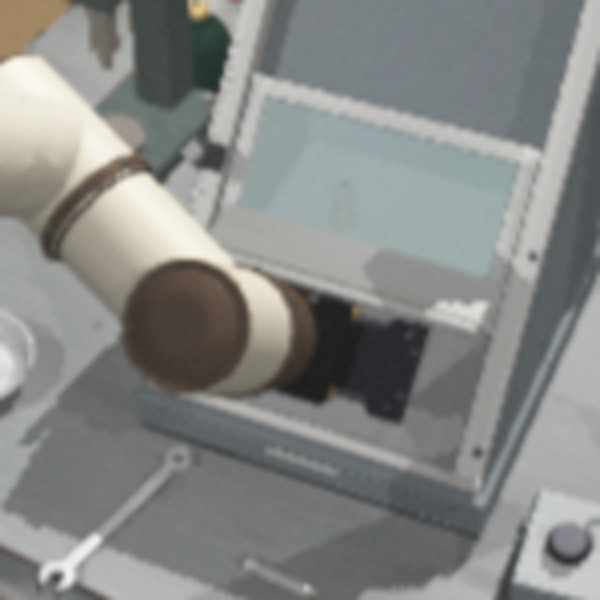

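The scene shows the gripper before and below the lip, and the pointer clamp at about (210,157) in the crop. Joint 5 is too close to its limit, so I'll steepen the tool first and then insert.

Request:
jog_arm(moves=[[1,0,0,0,0.007,0.05,0],[1,0,0,0,0.014,0.1,0],[1,0,0,0,0.02,0.16,0.004],[1,0,0.004,0,0.02,0.16,0.004],[1,0,0.008,0,0.02,0.16,0.004],[1,0,0.01,0,0.02,0.16,0.004],[1,0,0.01,0,0.02,0.16,0.004],[1,0,0.01,0,0.02,0.16,0.004],[1,0,0.01,0,0.02,0.16,0.004],[1,0,0.01,0,0.02,0.16,0.004]])

```text
time_s: 7.27
tcp_pos: [0.495, -0.098, 0.1937]
ee_rot: [[-0.815, -0.1, 0.571], [-0.081, 0.995, 0.058], [-0.574, 0.001, -0.819]]
wrist_force: [0.3, 1.4, -0.3]
gripper_width: 0.007
```

Run:
```python
from h import *
from station import sense
p,R=S();print(R.round(3),np.round(sense()["joints"],1))
nose=np.array([.5597,-.0776,.1905])-HY*.012
print("tcp in lip",[round((p-nose)@a,4) for a in(XL,HY,ZL)])
for x,z in((-.05,-.04),(.018,-.04)):
    tp=nose+XL*x+ZL*z;cmd(p,R,tp,R)
```

```text
7.2667 [ 0.495  -0.098   0.1937] F [ 0.3  1.4 -0.3] w 0.007
[[-0.815 -0.1    0.571]
 [-0.081  0.995  0.058]
 [-0.574  0.001 -0.819]] [  7.9  -1.5 -45.6   6.5 -10.9 -98.2]
tcp in lip [np.float64(-0.0529), np.float64(-0.002), np.float64(-0.0403)]
[-0.001   0.002   0.0027] [0. 0. 0.]
[-0.0185  0.0019  0.0684] [0. 0. 0.]
```

```bash
cat > kin.py <<'E'
import numpy as np
from scipy.spatial.transform import Rotation as Ro
from scipy.optimize import least_squares
def rot(ax,a):return Ro.from_euler(ax,a,degrees=True).as_matrix()
def fk(j,P):
    L1,L2,z0,off,tl,k4=P
    f=j[1]-j[2];A=rot('z',j[0])
    w=np.array([0,0,z0])+A@(rot('y',j[1])@[0,0,L1])
    B=A@rot('y',f)          # x along forearm, pitched f below level
    B4=B@rot('x',k4*j[3]); w=w+B@[L2,0,0]
    C=B4@rot('y',-j[4])     # J5 negative -> pitches down
    return w+C@[0,off,0]+C@[tl,0,0],C
D=[([-62.132,22.042,.453,0,-68.411],[.141,-.609,.223],[0,0,-1]),
([1.0,-13.8,-42.9,-26.4,-10.4],[.4425,-.1125,.2545],[.78,.094,-.619]),
([1.8,-1.2,-38.9,-25.3,-9.2],[.4961,-.1081,.1935],[.691,.09,-.718]),
([7.9,-1.5,-45.6,6.5,-10.9],[.495,-.098,.1937],[.571,.058,-.819])]
def fit():
    best=None
    for k4 in(1,-1):
        def r(q):
            o=[]
            for j,p,z in D:
                a,C=fk(j,list(q)+[k4]);o+=list((a-p)*5)+list(C[:,0]-z)
            return o
        s=least_squares(r,[.54,.54,.245,-.15,.3])
        if best is None or s.cost<best[0]:best=(s.cost,list(s.x)+[k4],s.fun)
    return best
if __name__=="__main__":
    c,P,fu=fit();print(c,np.round(P,4));print(np.round(fu,3).reshape(-1,6))
    P=P
    def ik(p,z,j0):
        s=least_squares(lambda j:list((fk(j,P)[0]-p)*10)+list(fk(j,P)[1][:,0]-z),j0);return s.x,s.cost
    from h import *
    nose=np.array([.5597,-.0776,.1905])
    for pitch in(46,55,62,70):
      for (dy) in(-.02,.0):
        T=toolR(pitch)
        o=[]
        for x,z in((-.05,-.04),(.018,-.038),(.018,.065)):
            j,c=ik(nose+HY*dy+XL*x+ZL*z,T[:,2],[6,-1,-42,0,-20]);o.append((j.round(1).tolist(),round(c,5)))
        print(pitch,dy,o)
E
python3 kin.py
```

```text
9.752013314242433e-05 [ 0.5619  0.4228  0.1647 -0.16    0.3063 -1.    ]
[[-0.001  0.001  0.003 -0.     0.     0.   ]
 [-0.003  0.007 -0.009 -0.001 -0.    -0.001]
 [ 0.003 -0.001  0.002 -0.001  0.    -0.   ]
 [ 0.003 -0.002  0.004  0.001 -0.     0.001]]
46 -0.02 [([6.5, -1.3, -47.2, -5.6, -0.1], np.float64(6e-05)), ([6.8, 8.7, -44.6, -6.7, 7.3], np.float64(0.0)), ([6.1, 6.8, -38.4, 13.6, -0.8], np.float64(0.0))]
46 0.0 [([8.8, -1.9, -47.6, -6.3, -0.2], np.float64(0.00076)), ([7.7, 8.0, -39.4, -22.3, 1.8], np.float64(0.00011)), ([7.8, 6.4, -39.2, 15.2, -0.9], np.float64(0.00029))]
55 -0.02 [([7.0, -0.8, -44.5, 4.1, -11.4], np.float64(0.0)), ([6.2, 8.4, -45.5, 13.5, -1.1], np.float64(0.0)), ([6.7, 8.1, -27.4, 1.8, -19.5], np.float64(0.0))]
55 0.0 [([9.4, -1.8, -50.2, 18.1, -7.0], np.float64(0.0)), ([8.2, 8.0, -46.3, 14.8, -1.2], np.float64(0.00023)), ([9.2, 7.5, -30.0, 6.9, -17.7], np.float64(0.0))]
62 -0.02 [([7.0, 0.8, -38.5, 1.6, -22.8], np.float64(0.0)), ([6.8, 9.5, -36.2, 1.9, -16.4], np.float64(0.0)), ([6.6, 9.9, -21.6, 0.9, -30.4], np.float64(0.0))]
62 0.0 [([10.3, -0.1, -40.9, 6.0, -21.3], np.float64(0.0)), ([9.5, 8.8, -39.1, 7.5, -14.3], np.float64(0.0)), ([9.1, 9.3, -23.3, 3.3, -29.5], np.float64(0.0))]
70 -0.02 [([6.8, 3.4, -32.4, 0.7, -34.2], np.float64(0.0)), ([6.7, 11.5, -29.8, 0.8, -28.7], np.float64(0.0)), ([6.5, 12.7, -15.2, 0.5, -42.1], np.float64(0.0))]
70 0.0 [([9.9, 2.6, -33.9, 2.6, -33.5], np.float64(0.0)), ([9.3, 10.9, -31.3, 2.7, -27.8], np.float64(0.0)), ([8.8, 12.1, -16.3, 1.7, -41.6], np.float64(0.0))]
```

Run:
```python
from h import *
p,R=S()
nose=np.array([.5597,-.0776,.1905])-HY*.02
T=toolR(62)
for x,z in((-.05,-.042),(.015,-.042)):
    tp=nose+XL*x+ZL*z;cmd(p,R,tp,T)
```

```text
7.2667 [ 0.495  -0.098   0.1937] F [ 0.3  1.4 -0.3] w 0.007
[ 0.0009 -0.006   0.0032] [0.0016 0.1227 0.0011]
[-0.0157 -0.0061  0.066 ] [0.0016 0.1227 0.0011]
```

Request:
jog_arm(moves=[[1,0,-0.003,0,0,0.06,0],[1,0,-0.006,0,0,0.123,0],[1,0,-0.006,0.003,0,0.123,0],[1,-0.003,-0.006,0.015,0,0.123,0],[1,-0.006,-0.006,0.027,0,0.123,0],[1,-0.009,-0.006,0.04,0,0.123,0],[1,-0.012,-0.006,0.053,0,0.123,0],[1,-0.0155,-0.006,0.066,0,0.123,0],[1,-0.0155,-0.006,0.066,0,0.123,0],[1,-0.0155,-0.006,0.066,0,0.123,0]])

```text
time_s: 8.1
tcp_pos: [0.5451, -0.0989, 0.1471]
ee_rot: [[-0.88, -0.1, 0.465], [-0.088, 0.995, 0.047], [-0.467, 0.001, -0.884]]
wrist_force: [-0.0, -0.6, 0.6]
gripper_width: 0.007
```

Run:
```python
from h import *
from station import sense
p,R=S();print(R.round(3),np.round(sense()["joints"],1))
nose=np.array([.5597,-.0776,.1905])-HY*.02
print("tcp in lip",[round((p-nose)@a,4) for a in(XL,HY,ZL)])
print("ZL in tool",(R.T@ZL).round(4))
snap("7")
s=cv2.imread("pics/scene7.png");cv2.imwrite("pics/s7c.png",cv2.resize(s[140:290,200:350],None,fx=4,fy=4,interpolation=2))
s=cv2.imread("pics/top7.png");cv2.imwrite("pics/t7c.png",cv2.resize(s[150:290,225:365],None,fx=4,fy=4,interpolation=2))
```

```text
8.1 [ 0.5451 -0.0989  0.1471] F [-0.  -0.6  0.6] w 0.007
[[-0.88  -0.1    0.465]
 [-0.088  0.995  0.047]
 [-0.467  0.001 -0.884]] [  6.7   9.2 -36.8   1.5 -16.2 -92.4]
tcp in lip [np.float64(0.0152), np.float64(0.0003), np.float64(-0.0439)]
ZL in tool [-9.269e-01 -5.000e-04 -3.753e-01]
```

View pics/s7c.png

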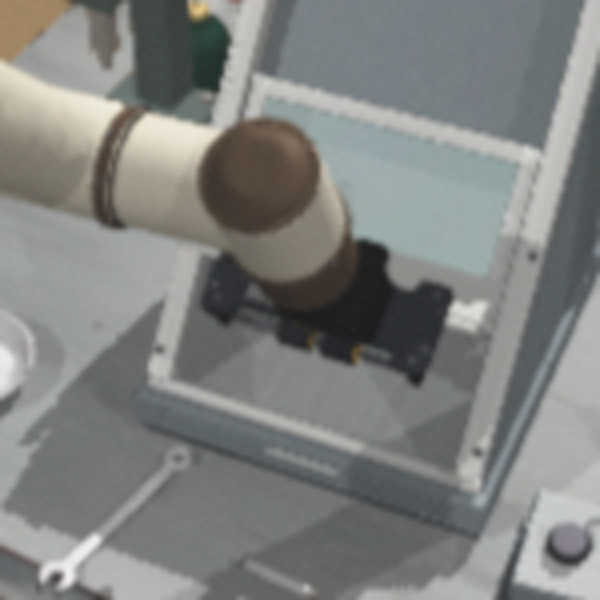

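View pics/t7c.png

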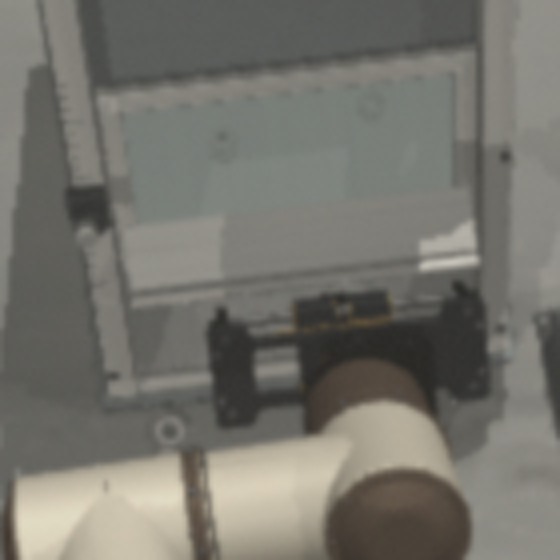

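Fingertips are beneath the lip with the body standing in front of it. Next I'll measure the pointer in the unobstructed pictures, scene6 and top6.

Run:
```python
from h import *
t=cv2.imread("pics/top6.png");s=cv2.imread("pics/scene6.png")
def z(im,x0,x1,y0,y1,k,a=1.6):
    c=cv2.resize(im[y0:y1,x0:x1],None,fx=k,fy=k,interpolation=cv2.INTER_NEAREST);c=cv2.convertScaleAbs(c,alpha=a)
    for x in range(x0,x1,2):cv2.putText(c,str(x),((x-x0)*k,10),0,.35,(0,0,255),1)
    for y in range(y0,y1,2):cv2.putText(c,str(y),(0,(y-y0)*k+k//2+4),0,.35,(0,0,255),1)
    return c
a=z(t,238,262,190,230,15);b=z(s,242,268,168,208,15,1.1)
cv2.imwrite("pics/e.png",np.hstack([a,b]))
```

```text
(no output)
```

View pics/e.png

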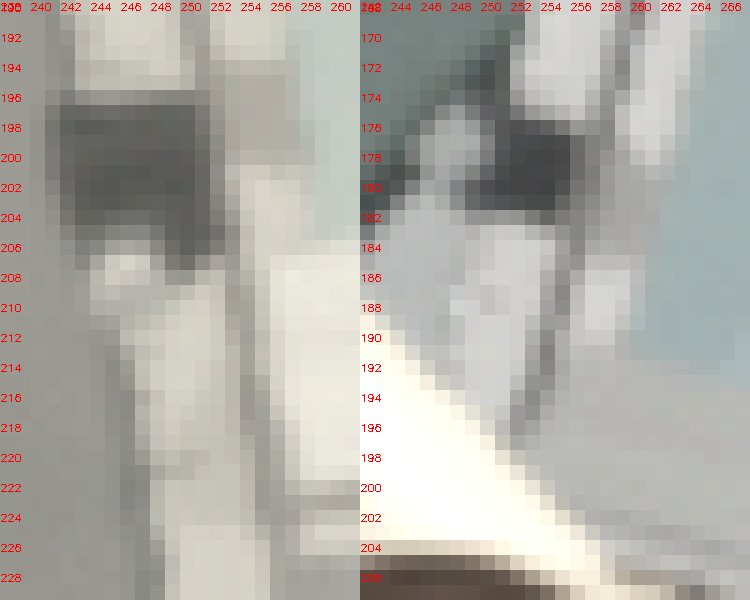

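Request:
jog_arm(moves=[[1,-0.004,0,-0.0016,0,0,0],[1,-0.008,0,-0.0032,0,0,0],[1,-0.012,0,-0.005,0,0,0],[1,-0.015,0,-0.006,0,0,0],[1,-0.018,0,-0.0073,0,0,0],[1,-0.02,0,-0.0081,0,0,0],[1,-0.022,0,-0.0089,0,0,0],[1,-0.024,0,-0.0097,0,0,0],[1,-0.026,0,-0.0105,0,0,0],[1,-0.028,0,-0.0113,0,0,0]])

```text
time_s: 9.03
tcp_pos: [0.5636, -0.097, 0.1703]
ee_rot: [[-0.881, -0.1, 0.463], [-0.088, 0.995, 0.047], [-0.465, 0.001, -0.885]]
wrist_force: [-6.5, -0.1, -1.2]
gripper_width: 0.002
```

Run:
```python
from h import *
p,R=S();print(R.round(3))
nose=np.array([.5597,-.0776,.1905])-HY*.02
print("tcp in lip",[round((p-nose)@a,4) for a in(XL,HY,ZL)])
print("ZL in tool",(R.T@ZL).round(4))
snap("8",("top",))
s=cv2.imread("pics/top8.png");cv2.imwrite("pics/t8c.png",cv2.resize(s[180:260,235:365],None,fx=6,fy=6,interpolation=2))
```

```text
9.0333 [ 0.5636 -0.097   0.1703] F [-6.5 -0.1 -1.2] w 0.002
[[-0.881 -0.1    0.463]
 [-0.088  0.995  0.047]
 [-0.465  0.001 -0.885]]
tcp in lip [np.float64(0.0145), np.float64(0.0003), np.float64(-0.0141)]
ZL in tool [-9.261e-01 -3.000e-04 -3.773e-01]
```

View pics/t8c.png

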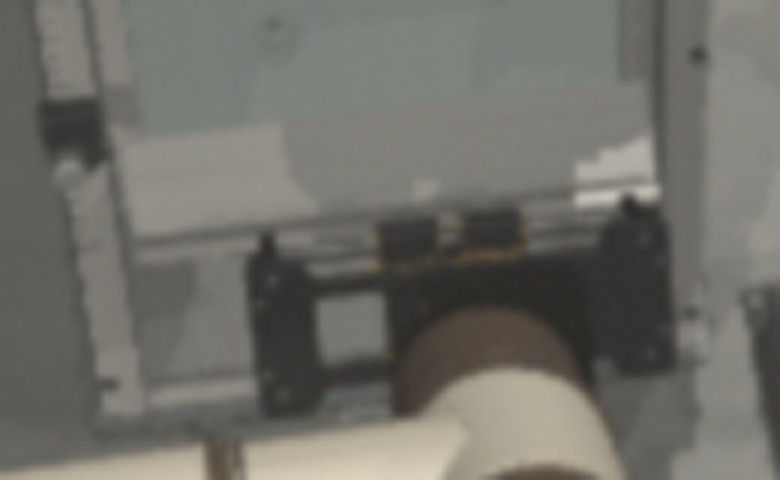

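Contact at about 5 N along the slope, and the window has begun to move: nose left end from row ~224.4 to ~220.5. I'll continue for 45 mm.

Request:
jog_arm(moves=[[1,-0.0042,0,-0.0017,0,0,0],[1,-0.0084,0,-0.0034,0,0,0],[1,-0.0126,0,-0.0051,0,0,0],[1,-0.0168,0,-0.0068,0,0,0],[1,-0.021,0,-0.0085,0,0,0],[1,-0.0252,0,-0.0102,0,0,0],[1,-0.0294,0,-0.012,0,0,0],[1,-0.0336,0,-0.0137,0,0,0],[1,-0.0378,0,-0.0154,0,0,0],[1,-0.0417,0,-0.017,0,0,0]])

```text
time_s: 9.92
tcp_pos: [0.5924, -0.0939, 0.2048]
ee_rot: [[-0.881, -0.1, 0.463], [-0.088, 0.995, 0.047], [-0.465, 0.001, -0.885]]
wrist_force: [-4.6, 1.3, -2.8]
gripper_width: 0.006
```

Run:
```python
from h import *
p,R=S();print(R.round(3))
nose=np.array([.5597,-.0776,.1905])-HY*.02
print("tcp in lip",[round((p-nose)@a,4) for a in(XL,HY,ZL)])
snap("9")
s=cv2.imread("pics/top9.png");cv2.imwrite("pics/t9c.png",cv2.resize(s[180:260,235:365],None,fx=6,fy=6,interpolation=2))
s=cv2.imread("pics/scene9.png");cv2.imwrite("pics/s9c.png",cv2.resize(s[140:290,200:350],None,fx=4,fy=4,interpolation=2))
```

```text
9.9167 [ 0.5924 -0.0939  0.2048] F [-4.6  1.3 -2.8] w 0.006
[[-0.881 -0.1    0.463]
 [-0.088  0.995  0.047]
 [-0.465  0.001 -0.885]]
tcp in lip [np.float64(0.0145), np.float64(0.0005), np.float64(0.0309)]
```

View pics/t9c.png

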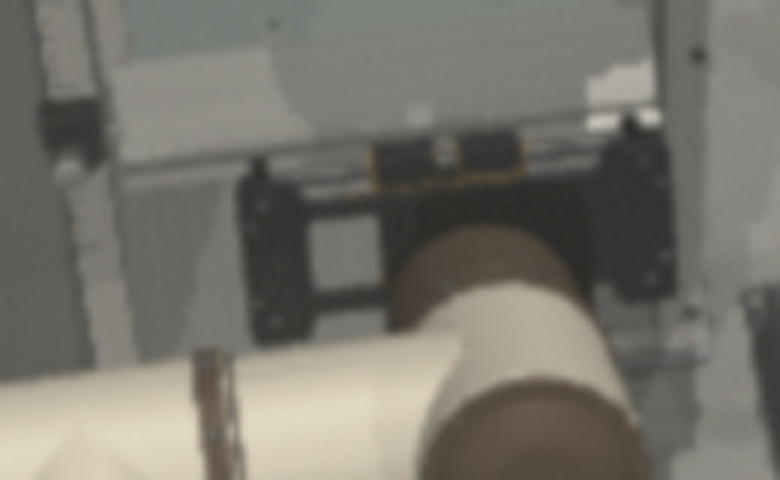

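View pics/s9c.png

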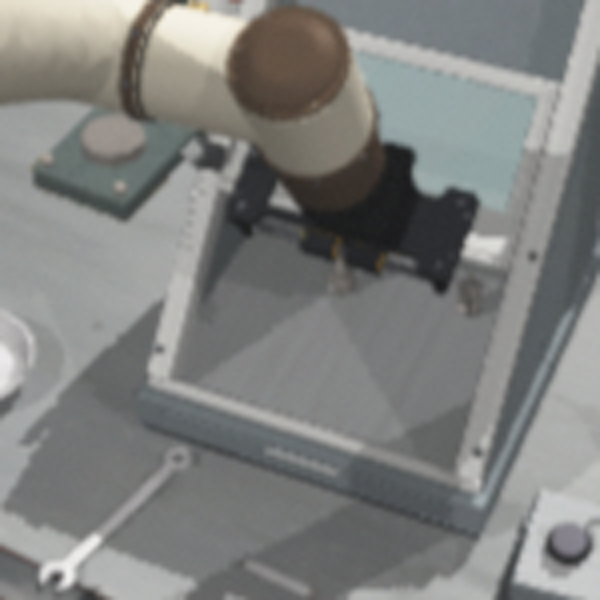

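Request:
jog_arm(moves=[[1,-0.0015,0,-0.0006,0,0,0],[1,-0.003,0,-0.0012,0,0,0],[1,-0.0045,0,-0.0018,0,0,0],[1,-0.006,0,-0.0025,0,0,0],[1,-0.0075,0,-0.0031,0,0,0],[1,-0.009,0,-0.0037,0,0,0],[1,-0.0105,0,-0.0043,0,0,0],[1,-0.012,0,-0.0049,0,0,0],[1,-0.012,0,-0.0049,0,0,0],[1,-0.012,0,-0.0049,0,0,0]])

```text
time_s: 10.85
tcp_pos: [0.6018, -0.093, 0.2158]
ee_rot: [[-0.879, -0.1, 0.466], [-0.088, 0.995, 0.048], [-0.468, 0.001, -0.884]]
wrist_force: [-5.4, 1.2, -0.7]
gripper_width: 0.003
```

Run:
```python
from h import *
p,R=S()
nose=np.array([.5597,-.0776,.1905])-HY*.02
print("tcp in lip",[round((p-nose)@a,4) for a in(XL,HY,ZL)])
print("XL,ZL in tool",(R.T@XL).round(4),(R.T@ZL).round(4))
```

```text
10.85 [ 0.6018 -0.093   0.2158] F [-5.4  1.2 -0.7] w 0.003
tcp in lip [np.float64(0.0146), np.float64(0.0005), np.float64(0.0454)]
XL,ZL in tool [-0.3742 -0.0023  0.9274] [-9.274e-01 -8.000e-04 -3.742e-01]
```

Request:
jog_arm(moves=[[1,0.005,0,0.002,0,0,0],[1,0.011,0,0.0045,0,0,0],[1,0.015,0,-0.01,0,0,0],[1,0.02,0,-0.03,0,0,0],[1,0.03,0,-0.055,0,0,0],[1,0.04,0,-0.085,0,0,0],[1,0.06,-0.02,-0.09,0,0,0],[1,0.08,-0.05,-0.09,0,0,0],[1,0.1,-0.08,-0.08,0,0,0],[1,0.12,-0.11,-0.07,0,0,0]])

```text
time_s: 11.68
tcp_pos: [0.4758, -0.2178, 0.2236]
ee_rot: [[-0.875, -0.101, 0.473], [-0.091, 0.995, 0.045], [-0.475, -0.003, -0.88]]
wrist_force: [-0.1, 0.2, -0.5]
gripper_width: 0.008
```

Request:
jog_arm(moves=[[1,0,-0.03,0,0,0,0],[1,0,-0.06,0,0,0,0],[1,0,-0.06,0,0,0,0],[1,0,-0.06,0,0,0,0],[1,0,-0.06,0,0,0,0],[1,0,-0.06,0,0,0,0],[1,0,-0.06,0,0,0,0],[1,0,-0.06,0,0,0,0],[1,0,-0.06,0,0,0,0],[1,0,-0.06,0,0,0,0]])

```text
time_s: 12.52
tcp_pos: [0.4811, -0.2756, 0.2216]
ee_rot: [[-0.879, -0.101, 0.467], [-0.089, 0.995, 0.048], [-0.469, 0.0, -0.883]]
wrist_force: [0.4, 0.4, 0.6]
gripper_width: 0.002
```

Run:
```python
from h import *
S();snap("10")
```

```text
12.5167 [ 0.4811 -0.2756  0.2216] F [0.4 0.4 0.6] w 0.002
```

View pics/scene10.png

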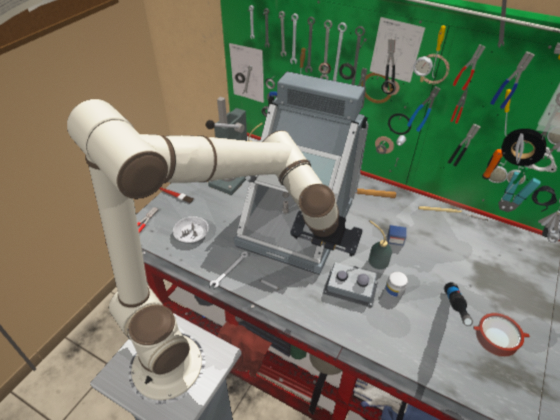

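View pics/top10.png

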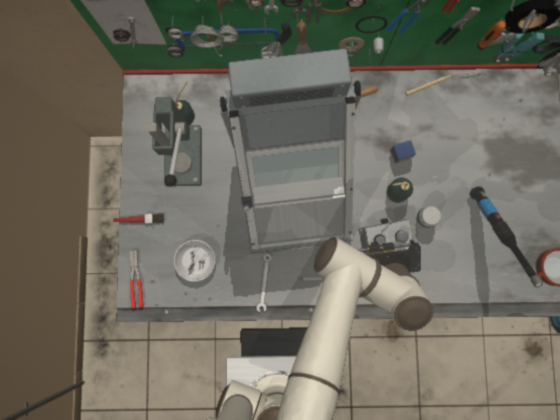

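The window stays up, the dish and tools are undisturbed, and the holders are visible inside. I'll zoom on the pointer and lip.

```bash
cat > zz.py <<'E'
from h import *
def z(im,x0,x1,y0,y1,k,a=1.6,st=4):
    c=cv2.resize(im[y0:y1,x0:x1],None,fx=k,fy=k,interpolation=cv2.INTER_NEAREST);c=cv2.convertScaleAbs(c,alpha=a)
    for x in range(x0,x1,st):cv2.putText(c,str(x),((x-x0)*k,10),0,.35,(0,0,255),1)
    for y in range(y0,y1,2):cv2.putText(c,str(y),(0,(y-y0)*k+k//2+4),0,.35,(0,0,255),1)
    return c
E
python3 - <<'E'
from zz import *
cv2.imwrite("pics/f.png",z(cv2.imread("pics/top10.png"),238,288,190,220,15))
cv2.imwrite("pics/g.png",z(cv2.imread("pics/scene10.png"),242,292,168,203,15,1.2))
E
```

```text
(no output)
```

View pics/f.png

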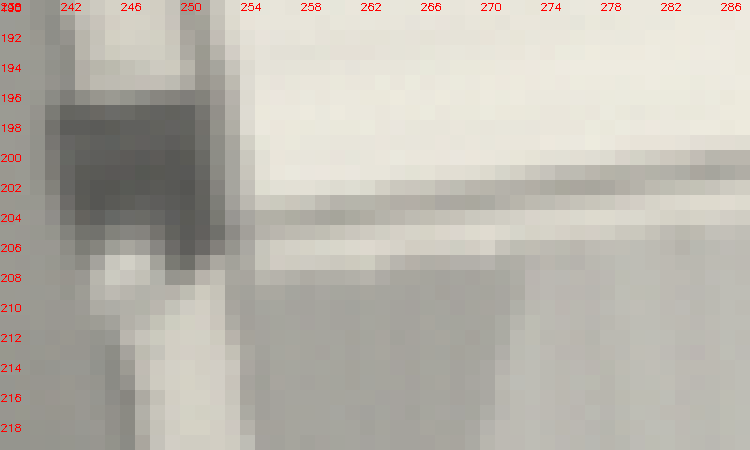

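View pics/g.png

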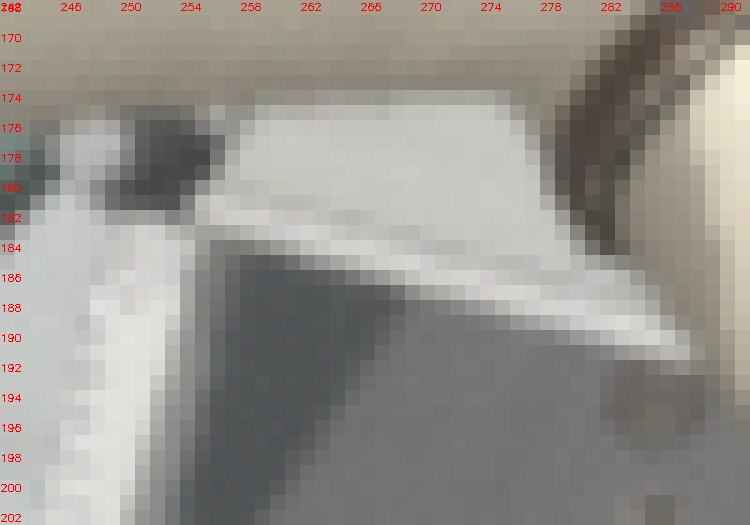

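Run:
```python
from zz import *
g=lambda n:cv2.cvtColor(cv2.imread(f"pics/{n}.png"),cv2.COLOR_BGR2GRAY)
a=g("scene10");print("scene cols 248..260");
for r in range(172,187):print(r,a[r,248:261])
b=g("top10");print("top cols 246..258")
for r in range(193,212):print(r,b[r,246:259])
```

```text
scene cols 248..260
172 [123 123 120 121 119 119 117 119 120 119 117 117 117]
173 [118 116 114 114 112 113 116 115 114 113 113 111 111]
174 [110 107 108 108 106 108 108 110 115 110 108 117 118]
175 [121 109  97  92  90  90  96 116 135 120 121 140 147]
176 [144 136 106  82  73  72  78 102 122 123 143 160 164]
177 [155 152 116  78  68  66  64  69  91 130 157 165 166]
178 [151 140 107  75  66  63  60  60  99 145 163 164 165]
179 [137 116  90  69  60  61  61  73 120 154 163 163 165]
180 [115  89  71  62  60  63  77 118 147 154 153 158 162]
181 [125  92  79  75  71  69 105 155 168 163 158 159 155]
182 [155 130 129 133 130 109 120 150 165 171 172 172 165]
183 [165 158 164 173 171 154 143 133 133 141 150 161 167]
184 [163 163 166 174 175 172 162 129 105 102 104 116 128]
185 [160 164 167 174 174 171 152 118 102  91  79  75  80]
186 [160 171 179 177 175 170 138 109 100  84  74  71  71]
top cols 246..258
193 [128 128 128 125 106  96 112 128 139 141 140 140 140]
194 [120 123 126 126 113  95 103 122 136 141 141 142 142]
195 [118 118 119 117 106  92  98 116 137 143 142 143 144]
196 [ 92  89  84  
[... 209 characters left out ...]
144]
200 [ 57  56  57  55  56  66  88 103 125 140 143 143 143]
201 [ 55  54  55  55  55  64  86 103 123 140 144 145 144]
202 [ 55  55  56  55  53  61  82 103 120 137 140 140 140]
203 [ 58  60  58  57  55  61  79 100 115 126 126 124 123]
204 [ 67  67  64  59  57  60  76  94 104 110 110 108 106]
205 [ 83  82  72  62  57  60  70  87 100 111 114 116 117]
206 [104  99  84  67  58  65  80  93 105 123 128 130 131]
207 [130 124 101  76  69  87 105 101 107 123 127 127 127]
208 [123 120 110  93  94 112 118 104 103 114 112 110 107]
209 [113 111 112 111 118 126 122 102 101 105 105 103 102]
210 [110 110 114 121 127 129 123 103 100 103 103 102 102]
211 [110 114 121 127 129 129 123 107 100 102 102 103 102]
```

The nose line extrapolates to about (256.5,181.8) in scene and (253,207.0) in top. The pointer tip is about (256,178.3) and (253,203.8). That leaves roughly 11–12 mm, so I'll go back under the lip and push about 9 mm before checking again.

Run:
```python
from h import *
p,R=S()
nose=np.array([.5597,-.0776,.1905])-HY*.02
T=toolR(62)
for x,y,z in((-.09,-.12,.025),(-.08,0,.025),(.0146,0,.03)):
    cmd(p,R,nose+XL*x+HY*y+ZL*z,T)
```

```text
12.6167 [ 0.4811 -0.2758  0.2215] F [-1.1 -0.7  0.2] w 0.008
[-0.0614  0.0495 -0.0196] [ 0.0018 -0.0007  0.0022]
[-0.0654  0.1695 -0.0101] [ 0.0018 -0.0007  0.0022]
[-0.1054  0.1692  0.0758] [ 0.0018 -0.0007  0.0022]
```

Request:
jog_arm(moves=[[1,-0.02,0.02,-0.02,0,0,0],[1,-0.035,0.05,-0.02,0,0,0],[1,-0.05,0.08,-0.018,0,0,0],[1,-0.06,0.11,-0.015,0,0,0],[1,-0.065,0.14,-0.012,0,0,0],[1,-0.065,0.169,-0.01,0,0,0],[1,-0.065,0.169,-0.01,0,0,0],[1,-0.065,0.169,-0.01,0,0,0],[1,-0.065,0.169,-0.01,0,0,0],[1,-0.065,0.169,-0.01,0,0,0]])

```text
time_s: 13.45
tcp_pos: [0.5168, -0.1036, 0.261]
ee_rot: [[-0.879, -0.099, 0.467], [-0.087, 0.995, 0.047], [-0.469, 0.001, -0.883]]
wrist_force: [-1.0, 0.6, -1.4]
gripper_width: 0.001
```

Run:
```python
from h import *
p,R=S()
nose=np.array([.5597,-.0776,.1905])-HY*.02
print("tcp in lip",[round((p-nose)@a,4) for a in(XL,HY,ZL)])
for x,y,z in((.0146,0,.03),(.0146,0,.05),(.0146,0,.0544)):
    cmd(p,R,nose+XL*x+HY*y+ZL*z,R)
```

```text
13.45 [ 0.5168 -0.1036  0.261 ] F [-1.   0.6 -1.4] w 0.001
tcp in lip [np.float64(-0.08), np.float64(-0.0016), np.float64(0.0248)]
[-0.0401  0.0015  0.0859] [0. 0. 0.]
[-0.0587  0.0015  0.0784] [0. 0. 0.]
[-0.0628  0.0015  0.0768] [0. 0. 0.]
```

Now insertion.

Request:
jog_arm(moves=[[1,-0.007,0,0.015,0,0,0],[1,-0.014,0,0.03,0,0,0],[1,-0.021,0,0.045,0,0,0],[1,-0.028,0,0.06,0,0,0],[1,-0.034,0,0.073,0,0,0],[1,-0.04,0,0.086,0,0,0],[1,-0.04,0,0.086,0,0,0],[1,-0.044,0,0.0844,0,0,0],[1,-0.048,0,0.0828,0,0,0],[1,-0.048,0,0.0828,0,0,0]])

```text
time_s: 14.28
tcp_pos: [0.5984, -0.0952, 0.2122]
ee_rot: [[-0.877, -0.099, 0.469], [-0.088, 0.995, 0.047], [-0.472, 0.0, -0.882]]
wrist_force: [0.4, -0.4, 1.8]
gripper_width: 0.004
```

Run:
```python
from h import *
p,R=S()
nose=np.array([.5597,-.0776,.1905])-HY*.02
print("tcp in lip",[round((p-nose)@a,4) for a in(XL,HY,ZL)])
for x,y,z in((.0146,0,.0454),(.0146,0,.0544)):
    cmd(p,R,nose+XL*x+HY*y+ZL*z,R)
```

```text
14.2833 [ 0.5984 -0.0952  0.2122] F [ 0.4 -0.4  1.8] w 0.004
tcp in lip [np.float64(0.0142), np.float64(-0.0013), np.float64(0.0403)]
[-0.0049  0.0013 -0.0015] [0. 0. 0.]
[-0.0132  0.0013 -0.0048] [0. 0. 0.]
```

Request:
jog_arm(moves=[[1,-0.0016,0,-0.0006,0,0,0],[1,-0.0032,0,-0.0012,0,0,0],[1,-0.0048,0,-0.0018,0,0,0],[1,-0.0064,0,-0.0024,0,0,0],[1,-0.008,0,-0.003,0,0,0],[1,-0.0096,0,-0.0036,0,0,0],[1,-0.0112,0,-0.0042,0,0,0],[1,-0.0125,0,-0.0047,0,0,0],[1,-0.013,0,-0.0049,0,0,0],[1,-0.013,0,-0.0049,0,0,0]])

```text
time_s: 15.12
tcp_pos: [0.6048, -0.0938, 0.2192]
ee_rot: [[-0.881, -0.1, 0.462], [-0.088, 0.995, 0.047], [-0.465, 0.001, -0.885]]
wrist_force: [-6.0, 0.3, -1.0]
gripper_width: 0.006
```

Run:
```python
from zz import *
p,R=S()
nose=np.array([.5597,-.0776,.1905])-HY*.02
print("tcp in lip",[round((p-nose)@a,4) for a in(XL,HY,ZL)])
snap("11")
cv2.imwrite("pics/f11.png",z(cv2.imread("pics/top11.png"),238,288,190,220,15))
cv2.imwrite("pics/g11.png",z(cv2.imread("pics/scene11.png"),242,292,165,203,15,1.2))
```

```text
15.1167 [ 0.6048 -0.0938  0.2192] F [-6.   0.3 -1. ] w 0.006
tcp in lip [np.float64(0.0146), np.float64(-0.0005), np.float64(0.0499)]
```

View pics/f11.png

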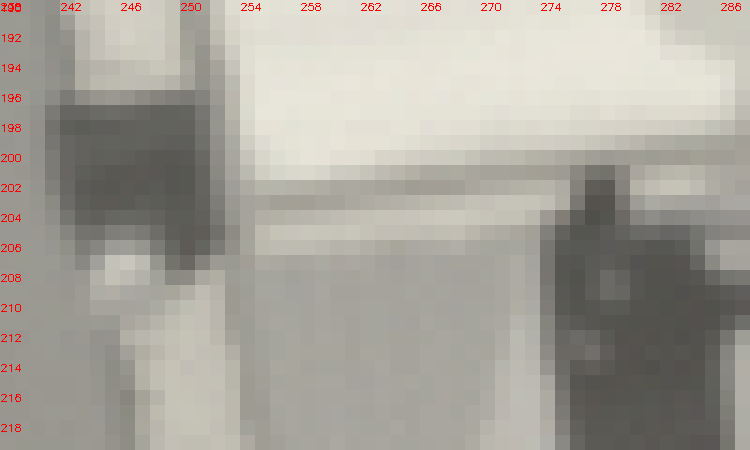

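View pics/g11.png

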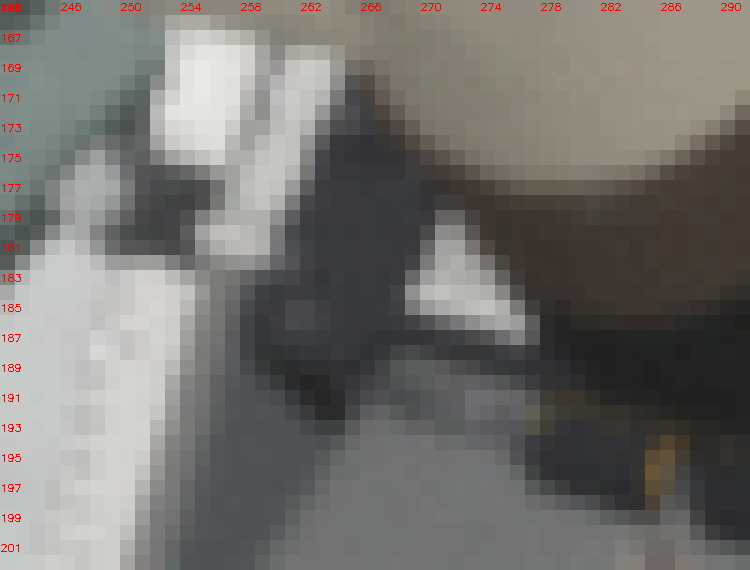

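Run:
```python
from zz import *
g=lambda n:cv2.cvtColor(cv2.imread(f"pics/{n}.png"),cv2.COLOR_BGR2GRAY)
for n in("scene11","scene6"):
    a=g(n);print(n,"cols 246..260")
    for r in range(171,187):print(r,a[r,246:261])
b=g("top11")
for r in range(194,211):print(r,b[r,246:262])
```

```text
scene11 cols 246..260
171 [112 113 110 102  85  81 143 175 190 193 189 187 152 122 158]
172 [109 111 103  86  71  80 155 188 192 191 189 182 143 119 153]
173 [106  99  90  74  66  80 150 178 182 187 186 169 133 134 155]
174 [100  93 102  87  77  84 135 168 176 182 184 153 133 152 164]
175 [ 94 113 133 105  84  79 104 135 149 159 170 145 146 161 165]
176 [110 139 144 128  92  70  68  75  84 103 127 135 154 165 165]
177 [133 145 144 138 103  69  62  62  59  64  94 134 157 165 161]
178 [135 142 140 126  94  64  58  55  55  65  99 137 155 162 147]
179 [125 138 128 105  79  59  55  57  67 106 129 144 146 145 120]
180 [144 138 109  81  64  57  55  57  77 135 157 159 153 144 100]
181 [165 151 124  89  72  71  66  61  70 119 143 153 155 146  99]
182 [169 167 156 130 128 132 130 106  87 100 113 120 123 112  84]
183 [169 168 167 158 167 173 172 156 137 113 102  97  83  69  61]
184 [168 167 165 163 166 175 175 172 162 125 102  91  70  54  49]
185 [168 166 161 163 167 174 177 172 153 117  99  84  62  50  49]
186 [167 166 159 167 175 177 174 170 139 110  98  79  56  46  50]
scene6 cols 246..260
1
[... 1544 characters left out ...]

201 [ 55  55  55  54  55  63  86 102 116 128 133 135 135 133 127 126]
202 [ 56  55  56  54  55  63  82  99 107 113 113 111 110 108 105 106]
203 [ 57  59  58  56  56  61  78  95 102 103 100 100  99 102 102 105]
204 [ 65  64  61  58  58  60  75  93 102 109 110 112 113 115 117 119]
205 [ 80  76  68  59  57  58  70  87 102 116 121 122 123 123 122 123]
206 [ 98  93  77  64  57  63  77  90 103 115 117 117 117 115 112 113]
207 [124 116  93  71  64  81  96  96  99 106 105 103 104 106 104 105]
208 [116 111 101  86  87 105 108  98  99 103 103 101 102 103 103 102]
209 [105 104 103 103 109 117 112  96  98 103 103 102 102 104 101 101]
210 [102 103 106 113 118 119 114  96  99 102 103 103 102 103 102 102]
```

Run:
```python
from zz import *
def edge(n,cols,r0,r1):
    a=cv2.cvtColor(cv2.imread(f"pics/{n}.png"),cv2.COLOR_BGR2GRAY).astype(float)
    out=[]
    for c in cols:
        col=a[r0(c):r1(c),c];d=col[:-1]-col[1:];d=np.clip(d,0,None)
        k=int(np.argmax(d));w=slice(max(0,k-1),k+2);idx=np.arange(len(d))[w]
        out.append(r0(c)+(idx*d[w]).sum()/d[w].sum()+.5)
    return np.polyfit(cols,out,1),np.round(out,2)
# top nose bottom edge
P,o=edge("top10",range(258,320,3),lambda c:int(206.3-.121*(c-258)),lambda c:int(206.3-.121*(c-258))+5);print("top10",P,o,np.polyval(P,252.5))
P2,o=edge("top11",range(256,272,2),lambda c:int(205-.121*(c-258)),lambda c:int(205-.121*(c-258))+5);print("top11",P2,o,np.polyval(P2,252.5))
P3,o=edge("scene10",range(258,284,2),lambda c:int(182.2+.27*(c-258)),lambda c:int(182.2+.27*(c-258))+5);print("scene10",P3,o,np.polyval(P3,253.7))
# geometry at pointer: local jacobians
t=load("top10");s=load("scene10")
q0=np.array([.5844,-.0748]);N=lambda y,sl,x=0:np.r_[q0+0,0]+HX*(-.031)+UZ*.183+HY*y+ZL*sl+XL*x
for c,n in((t,"top"),(s,"scene")):
    b=proj(c,N(.129,.085))
    print(n,b.round(2),"level/10mm",(proj(c,N(.139,.085))-b).round(2),"slope/10mm",(proj(c,N(.129,.095))-b).round(2),"deep/10mm",(proj(c,N(.129,.085,.01))-b).round(2),"noseend",proj(c,N(.125,.075)).round(2))
```

```text
top10 [-1.18765402e-01  2.38242361e+02] [207.53 207.44 206.83 206.6  206.56 205.75 205.33 204.88 204.45 204.45
 204.29 203.45 203.39 202.86 202.61 202.31 201.86 201.5  201.31 200.82
 200.58] 208.25409733466714
top11 [-1.01631348e-01  2.32445828e+02] [206.39 206.31 205.94 205.88 205.55 205.31 205.54 204.82] 206.78391262349714
scene10 [  0.2808271  111.10616465] [183.53 184.19 184.69 185.28 185.79 186.35 186.95 187.41 187.96 188.62
 189.2  189.75 190.35] 182.3520007168168
top [253.52 204.4 ] level/10mm [-3.61  0.4 ] slope/10mm [-0.41 -2.76] deep/10mm [-0.15 -2.34] noseend [255.37 206.97]
scene [254.15 178.91] level/10mm [-2.64 -0.77] slope/10mm [ 0.75 -2.85] deep/10mm [1.04 0.12] noseend [254.46 182.06]
```

The geometry check puts the remaining travel at about 1–3 mm. That comes from clamp and plate edges in scene (tip row ≈179) and in top (≈204.2), against a nose axis now at ≈179.4 and 204.9. I'll push about 1.5 mm more.

Request:
jog_arm(moves=[[1,-0.0003,0,-0.0001,0,0,0],[1,-0.0006,0,-0.0002,0,0,0],[1,-0.0009,0,-0.0003,0,0,0],[1,-0.0012,0,-0.0005,0,0,0],[1,-0.0014,0,-0.0006,0,0,0],[1,-0.0014,0,-0.0006,0,0,0],[1,-0.0014,0,-0.0006,0,0,0],[1,-0.0014,0,-0.0006,0,0,0],[1,-0.0014,0,-0.0006,0,0,0],[1,-0.0014,0,-0.0006,0,0,0]])

```text
time_s: 16.05
tcp_pos: [0.6057, -0.0937, 0.2202]
ee_rot: [[-0.881, -0.1, 0.462], [-0.088, 0.995, 0.047], [-0.465, 0.001, -0.886]]
wrist_force: [-4.3, 0.3, -0.9]
gripper_width: 0.003
```

Run:
```python
from zz import *
p,R=S()
nose=np.array([.5597,-.0776,.1905])-HY*.02
print("tcp in lip",[round((p-nose)@a,4) for a in(XL,HY,ZL)])
```

```text
16.05 [ 0.6057 -0.0937  0.2202] F [-4.3  0.3 -0.9] w 0.003
tcp in lip [np.float64(0.0146), np.float64(-0.0005), np.float64(0.0512)]
```

Run:
```python
from kin import *
from h import *
c,P,_=fit()
s=load("scene10")
for pos,pitch in(([.44,-.11,.22],50),([.44,-.11,.15],55),([.44,-.05,.2],55),([.46,-.10,.19],55),([.42,.0,.2],60)):
    T=toolR(pitch)
    f=least_squares(lambda j:list((fk(j,P)[0]-pos)*10)+list(fk(j,P)[1][:,0]-T[:,2]),[6,-5,-42,0,-20])
    j=f.x;Lr=rot('z',j[0]);e=np.array([0,0,P[2]])+Lr@(rot('y',j[1])@[0,0,P[0]]);w=e+Lr@rot('y',j[1]-j[2])@[P[1],0,0];w2=np.array(pos)-T[:,2]*P[4]
    print(pos,pitch,j.round(1),f.cost.round(5),"elbow",proj(s,e).round(),"w",proj(s,w).round(),"w2",proj(s,w2).round())
p,R=S();print("XL,ZL,HY tool",(R.T@XL).round(3),(R.T@ZL).round(3))
```

```text
[0.44, -0.11, 0.22] 50 [  7.3 -11.  -51.6   6.4  -9.4] 0.0 elbow [ 54. 216.] w [182. 210.] w2 [241. 220.]
[0.44, -0.11, 0.15] 55 [  5.8  -2.3 -57.8  15.1   0.5] 1e-05 elbow [ 86. 179.] w [188. 227.] w2 [246. 229.]
[0.44, -0.05, 0.2] 55 [  9.7 -10.  -62.8  46.2  -3.2] 0.0 elbow [ 59. 212.] w [172. 240.] w2 [224. 207.]
[0.46, -0.1, 0.19] 55 [  8.4  -5.1 -50.8   9.8  -9.5] 0.0 elbow [ 76. 190.] w [188. 207.] w2 [246. 212.]
[0.42, 0.0, 0.2] 60 [ 25.8 -12.4 -59.8  35.7 -17.2] 0.0 elbow [ 70. 226.] w [155. 230.] w2 [207. 195.]
16.05 [ 0.6057 -0.0937  0.2202] F [-4.3  0.3 -0.9] w 0.003
XL,ZL,HY tool [-0.378 -0.002  0.926] [-0.926 -0.    -0.378]
```

Run:
```python
from kin import *
from h import *
c,P,_=fit()
s=load("scene10")
for pos,pitch in(([.42,-.12,.2],62),([.4,-.12,.17],62),([.4,-.12,.17],66),([.38,-.12,.15],70),([.42,-.12,.15],66)):
    T=toolR(pitch)
    f=least_squares(lambda j:list((fk(j,P)[0]-pos)*10)+list(fk(j,P)[1][:,0]-T[:,2]),[6,-5,-42,0,-20])
    j=f.x;Lr=rot('z',j[0]);e=np.array([0,0,P[2]])+Lr@(rot('y',j[1])@[0,0,P[0]]);w=e+Lr@rot('y',j[1]-j[2])@[P[1],0,0];w2=np.array(pos)-T[:,2]*P[4]
    print(pos,pitch,j.round(1),f.cost.round(5),"elbow",proj(s,e).round(),"w",proj(s,w).round(),"w2",proj(s,w2).round())
```

```text
[0.42, -0.12, 0.2] 62 [  5.5  -7.9 -44.3  -0.1 -25.7] 0.0 elbow [ 64. 202.] w [193. 190.] w2 [249. 208.]
[0.4, -0.12, 0.17] 62 [  6.   -7.6 -49.5   0.5 -20.1] 0.0 elbow [ 66. 200.] w [189. 204.] w2 [245. 221.]
[0.4, -0.12, 0.17] 66 [  5.9  -6.3 -46.7   0.3 -25.6] 0.0 elbow [ 71. 195.] w [193. 196.] w2 [249. 213.]
[0.38, -0.12, 0.15] 70 [  6.4  -5.3 -48.1   0.6 -27.2] 0.0 elbow [ 75. 191.] w [193. 200.] w2 [248. 217.]
[0.42, -0.12, 0.15] 66 [  5.5  -2.  -46.5  -0.1 -21.5] 0.0 elbow [ 87. 178.] w [199. 197.] w2 [253. 214.]
```

Request:
jog_arm(moves=[[1,0.006,0,0.0024,0,0,0],[1,0.012,0,0.0048,0,0,0],[1,0.02,0,-0.015,0,0,0],[1,0.03,0,-0.04,0,0,0],[1,0.045,0,-0.07,0,0,0],[1,0.075,0,-0.075,0,0,0],[1,0.11,0,-0.07,0,0,0],[1,0.145,-0.002,-0.065,0,0,0],[1,0.18,-0.004,-0.058,0,0,0],[1,0.207,-0.005,-0.052,0,0,0]])

```text
time_s: 16.88
tcp_pos: [0.3997, -0.1195, 0.1698]
ee_rot: [[-0.878, -0.1, 0.468], [-0.087, 0.995, 0.048], [-0.47, 0.001, -0.882]]
wrist_force: [0.4, -0.6, 0.1]
gripper_width: 0.008
```

Run:
```python
from zz import *
p,R=S()
snap("12")
cv2.imwrite("pics/f12.png",z(cv2.imread("pics/top12.png"),238,288,190,220,15))
cv2.imwrite("pics/g12.png",z(cv2.imread("pics/scene12.png"),242,292,165,203,15,1.2))
```

```text
16.8833 [ 0.3997 -0.1195  0.1698] F [ 0.4 -0.6  0.1] w 0.008
```

View pics/f12.png

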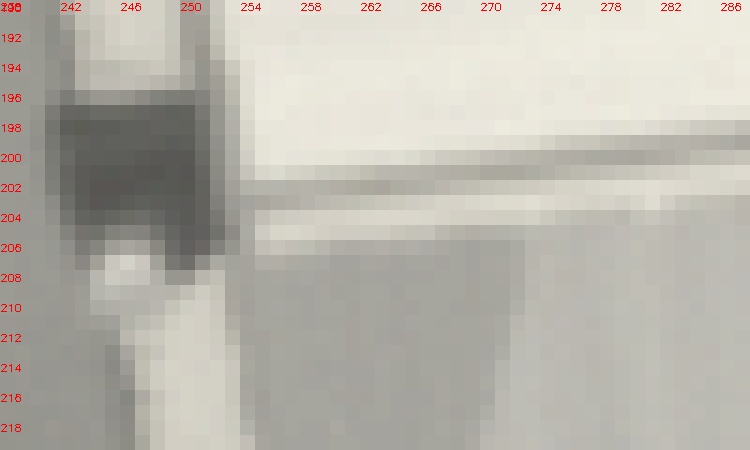

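View pics/g12.png

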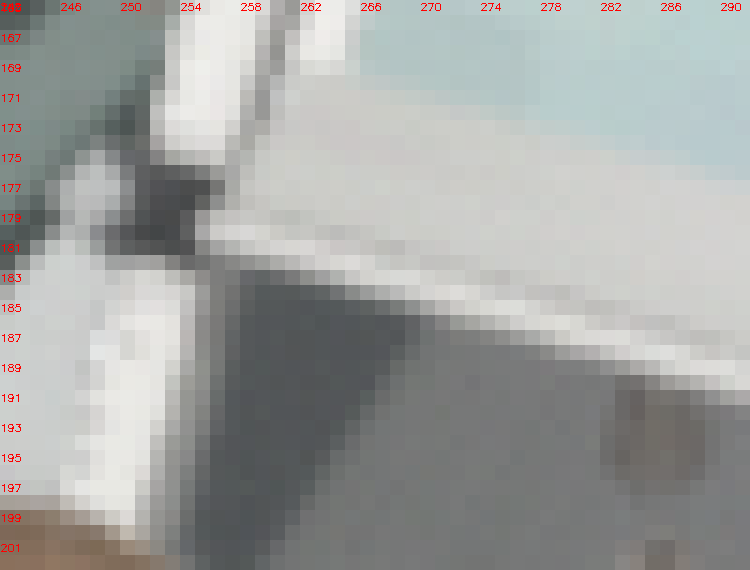

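Run:
```python
from zz import *
def edge(n,cols,f,h=5):
    a=cv2.cvtColor(cv2.imread(f"pics/{n}.png"),cv2.COLOR_BGR2GRAY).astype(float)
    out=[]
    for c in cols:
        r=int(f(c));col=a[r:r+h,c];d=np.clip(col[:-1]-col[1:],0,None)
        k=int(np.argmax(d));i=np.arange(max(0,k-1),min(len(d),k+2));out.append(r+(i*d[i]).sum()/d[i].sum()+.5)
    P=np.polyfit(cols,out,1);return P,np.std(np.array(out)-np.polyval(P,cols)).round(2)
for n in("top10","top12"):
    P,e=edge(n,range(258,330,2),lambda c:(206.3 if n=="top10" else 204.7)-.121*(c-258));print(n,P.round(4),e,"bottom edge at 252.5",np.polyval(P,252.5).round(2))
for n in("scene10","scene12"):
    P,e=edge(n,range(258,284,2),lambda c:(182.2 if n=="scene10" else 180.7)+.27*(c-258));print(n,P.round(4),e,"at 253.9",np.polyval(P,253.9).round(2))
a=cv2.cvtColor(cv2.imread("pics/scene12.png"),cv2.COLOR_BGR2GRAY)
for r in range(172,187):print(r,a[r,247:264])
a=cv2.cvtColor(cv2.imread("pics/top12.png"),cv2.COLOR_BGR2GRAY)
for r in range(195,211):print(r,a[r,246:262])
```

```text
top10 [-1.174000e-01  2.378808e+02] 0.17 bottom edge at 252.5 208.23
top12 [-1.171000e-01  2.361414e+02] 0.15 bottom edge at 252.5 206.57
scene10 [  0.2808 111.1062] 0.04 at 253.9 182.41
scene12 [  0.2793 109.6951] 0.06 at 253.9 180.6
172 [112 103  89  73  83 160 191 196 195 193 187 147 127 158 168 167 167]
173 [103  92  77  69  82 154 182 186 190 190 173 140 143 162 167 167 166]
174 [ 97 106  91  81  90 136 171 179 182 182 155 141 159 167 168 169 167]
175 [121 140 113  87  85 109 138 150 157 168 145 151 166 169 170 169 169]
176 [149 158 141 103  79  74  79  87 104 129 140 158 167 169 171 171 170]
177 [160 159 156 118  77  68  67  64  67  98 141 164 168 170 168 170 170]
178 [156 155 143 109  74  64  63  61  81 119 147 159 164 167 168 168 170]
179 [153 141 118  92  69  62  62  76 127 157 162 166 164 159 157 162 166]
180 [145 116  89  72  61  58  62  80 140 169 176 179 176 168 163 165 160]
181 [157 130  96  79  74  69  64  68 112 137 150 164 171 176 178 178 172]
182 [171 160 134 133 137 133 108  88  94 105 113 122 130 143 153 165 173]
183 [171 171 162 169 178 175 158 140 117 104 102  8
[... 664 characters left out ...]

201 [ 55  54  53  55  54  63  86 104 122 134 136 132 130 126 125 123]
202 [ 54  55  55  55  55  62  84 100 111 113 113 111 112 111 109 107]
203 [ 58  59  58  57  56  61  80  97 102 104 107 109 112 115 117 118]
204 [ 67  68  64  59  56  61  75  94 105 119 125 127 128 130 130 131]
205 [ 83  82  73  63  58  60  71  87 106 127 132 133 131 129 127 127]
206 [103 100  85  67  60  64  81  93 104 119 122 119 118 114 109 108]
207 [131 124 101  75  69  88 106 101 102 109 109 106 106 105 102 102]
208 [123 121 110  94  94 114 119 103 102 103 104 103 104 103 102 101]
209 [113 112 113 112 119 126 122 103 101 103 103 102 102 103 101 102]
210 [110 111 114 122 128 129 124 104 100 103 104 103 102 103 103 101]
```

View pics/scene12.png

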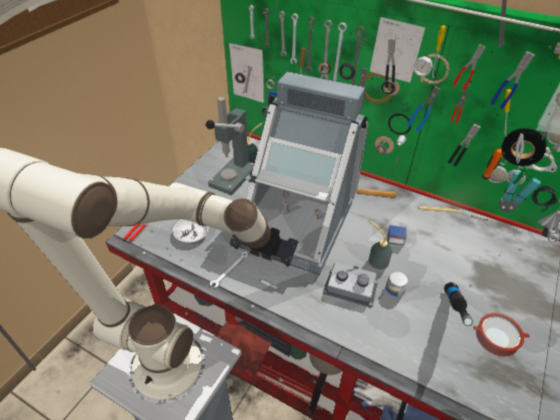

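View pics/top12.png

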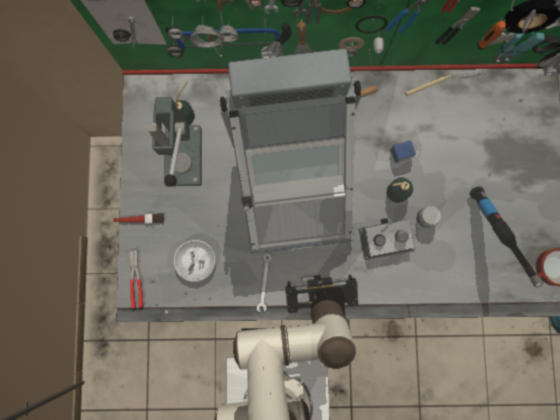

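The window is up with the lip at the pointer: nose line about (254,179.2) in scene, pointer centre about (254,179.2). All other items are where they were at the start, and the arm is clear. I'll hand in.

```bash
python3 -c "
from station import *
s=sense();print(s['time_s'],s['wrist_force']);print(finish_job())"
```

```text
16.9833 [ 0.62558528  0.75534093 -0.53427989]
the job is handed in; nothing more can be done
None
```

I pressed the start button, then pushed the window up from beneath its lip with the shut fingers. The lip now stands level with the pointer to within about 2 mm. The arm is backed off and touching nothing, and I handed the job in at about 17 s.

- **Start button:** It took about 37 N at the bottom of its travel, well over the 4 N that puts it fully in. It had sprung back out in the next picture. The fingers stayed over the start button, clear of the stop, which looked unpressed afterwards.
- **Window level:** The two cameras disagreed slightly. The scene view, which looks almost squarely at the window, put the lip level with the pointer to within about 1 mm. The top view suggested it may be 1–2.5 mm low, but its edges were less clear. I trusted the scene view and did not push further.
- **Way of pushing:** Joint 5 came close to its limit, reading -9.2° against -9.14°, so I tilted the fingers steeper than planned. They therefore pushed under the rounded nose of the lip, with about 5 N.
- **Other items:** In the last pictures the pointer and everything around the hood looked unmoved. I could not compare the small parts inside the hood with how they stood at the start.

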